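Stack the wooden gussets on the spindle under the platen

ROBOT

A 6-joint arm with a two-finger parallel gripper is mounted at the origin on the work surface. World frame = base frame: x ahead of the robot, y to its left, z up, the work surface at z = 0. Lengths are in mm, angles in rad, forces in N, time in s.
With the tool pointing down it reaches from about 350 to 875 mm from the base axis. Payload 4.2 kg.
Tool frame: the origin (TCP) lies on the mounting face of the last link; the fingertips stand 173 mm ahead of it and the grasp point (between the pads) lies 155 mm ahead of it (tcp_to_grasp is the distance from the TCP to the grasp point, in mm); z points along the fingers, y is the direction in which the jaws open and shut (so a half turn about z gives the same grasp; the last joint's range is limited). The gripper opens to 85 mm and grips with 20 to 120 N. Pads are 22 mm wide; open, the fingers measure 114 mm over their backs; the gripper's body (76 mm by 85 mm) begins 54 mm behind the grasp point. The pads swing forward as they close: fully open they stand 13 mm farther back than shut.
Start: joints at [1.413, 0.385, 0.008, 0, -1.194, -0.259], TCP at [252.989, 571.486, 404.712] pointing down, gripper open.
Joint ranges: [-3.14, 3.14], [-1.21, 2.06], [-1.07, 1.41], [-3.16, 2.05], [-2.99, -0.16], [-3.1, 3.1]. Speed limits (rad/s): [2.79, 2.79, 3.14, 3.14, 3.14, 3.14].

INTERFACE

Orientations are given as a unit quaternion [x, y, z, w].
In Python, from bench import * gives the robot as it stands. The module is installed in compiled form; this text tells all that it offers.
- The arm moves only by the tool apply_moves, never from a script. Its arguments are lists of equal length, an entry for each row: "fingers": the closure, from 0 (fully open) to 1 (shut); "dp": the shift along the world's x, y, z in cm, a list of three; "yaw": the turn about the world's z in degrees. A call has 1 to 10 rows; each row is the pose to reach, as a shift and turn from the pose measured when the call began; what a row does not reach only later rows make up. A row lasts 1/10 s, in which the tool goes at most 50 mm and 8.59 degrees, less where a joint would pass 70% of its speed; a pose out of reach is approached as far as the arm can. A call with a gripper value outside its range is refused whole. The fingers move at their own pace and stop on an object; the grip force is fixed at half the most. Time passes only in rows, so rows that repeat a pose let the fingers close. It gives the time, the measured TCP pose, the force and the opening at its end, in the units of the state.
- read_state(): the state, without advancing time (a new reading comes with each control period).
- get_image(name): name is "scene" or "side" or "wrist"; returns a dict with "color" (420x560x3 uint8, blue, green, red), "mtx" (3x3 intrinsics, pixels), "k1" (the pictures are not rectified: a ray, as slopes to the right and down, at radius r is drawn at 1 + k1 r^2 times it, then the intrinsics apply), "camera_from_world" (4x4, takes a point from world to camera coordinates); the wrist camera has in their place "tool_from_camera" (4x4, takes a point from camera to tool coordinates, whose origin is the TCP and whose axes are the flange's). Camera axes: x right, y down, z forward; pixel columns grow to the right and rows downward; lengths in mm; the calibration is good to about 2 mm. A picture is of the moment at which its call begins: read the wrist's pose just before it. There is no depth.
- job_done(): hands the job in, once; it reports no verdict.
The state is a dict: "clock": time; "joints": joint angles; "joint_vel": joint speeds; "joint_efforts": joint torques, N m; "position": TCP position; "ee_rot": TCP orientation; "contact_force": force on the tool from outside, world axes, zero at the start; "wrist_torque": the same for the moment, N m; "gripper_width": finger opening in mm.
Only numpy, scipy, OpenCV 4.12 (cv2) and the standard library are available. Lean on these libraries where they do the work, as an engineer would, in place of code of your own. Each camera call takes 0.05 s, during which the arm holds its last target. There are 200 camera calls.

TASK

Take the aluminium platen off the spindle and stand it on the cork pad, then thread every L-shaped wooden gusset lying on the bench over the rod by its hole, lowering each one flat and without letting it drop down the rod, and with each gusset turned half round from the one below it so that the pile stays balanced. Finally lower the platen back over the rod, level, until it rests on the pile, and knock neither the white bottle nor the tin over.

Things in the scene. Friction and masses are not known exactly. Their poses are not given: they have to be found in the camera images.
- stand: spindle stand bolted to the bench (it cannot move): a dark square steel base 120 x 120 x 20 mm with a vertical bright steel rod 16 mm thick in its middle, rising 130 mm above the base (150 mm above the bench); the rod's last 8 mm taper to 6 mm. Origin on its axis at bench level, z up
- pad: fixed cork rest pad 140 x 140 x 3 mm on the bench; origin at the centre of its underside
- platen: aluminium platen, about 0.5 kg: a square plate 100 x 100 x 15 mm with a central upright sleeve of 36 mm outer diameter standing on it; its top is 125 mm above the plate's underside. One hole of 20 mm runs through sleeve and plate. Origin at the centre of the plate's underside, z up along the sleeve. The sleeve is the handle. It starts on the stand, over the rod and resting on the base
- gusset1: flat L-shaped gusset of pale wood, 18 mm thick, about 85 g, flat or absent. Origin at the centre of its 130 x 85 mm outline, at its underside; z up. Long leg 130 x 40 mm along x (x -65 to +65, y -42.5 to -2.5 mm); short leg 40 mm wide (x +25 to +65), on to y +42.5. 20 mm hole at x +25, y -22.5 mm. Gripped across the free end of the long leg (x -65) it keeps the rod clear of the gripper
- gusset1_hole (a point): centre of the hole of gusset1, at its underside (x +25, y -22.5 mm from its origin), axes as its body
- gusset2: same gusset as gusset1, or absent (the number present varies)
- gusset2_hole (a point): centre of the hole of gusset2, at its underside (x +25, y -22.5 mm from its origin), axes as its body
- gusset3: same gusset as gusset1, or absent (the number present varies)
- gusset3_hole (a point): centre of the hole of gusset3, at its underside (x +25, y -22.5 mm from its origin), axes as its body
- gusset4: same gusset as gusset1, or absent (the number present varies)
- gusset4_hole (a point): centre of the hole of gusset4, at its underside (x +25, y -22.5 mm from its origin), axes as its body
- gusset5: same gusset as gusset1, or absent (the number present varies)
- gusset5_hole (a point): centre of the hole of gusset5, at its underside (x +25, y -22.5 mm from its origin), axes as its body
- glue: white bottle with an orange cap, 60 mm in diameter and 170 mm tall, a bystander; origin at its foot
- tin: plain steel tin, 84 mm in diameter, 100 mm tall, a bystander; origin at its foot
Things that resemble listed ones, but are neither listed nor needed, are in the scene too. What is shaped like the gusset5 but purple or yellow is not meant.

How it is judged (in metres and radians):
On the way, in this order (a step that is already met when the one before it is completed fails the run):
1. the platen stands on the cork pad, off the rod, let go (horizontal distance between platen and pad below 0.035 m and height (world z) of platen below 0.01 m and angle between platen's own z axis and vertical below 0.08 rad and contact force between platen and the fingers below 0.3 N and linear speed of platen below 0.02 m/s), for 0.2 s.
2. every present gusset lies flat on the pile over the rod, each turned half round from the one below (horizontal distance between each of gusset1_hole, gusset2_hole, gusset3_hole, gusset4_hole, gusset5_hole and stand below 0.006 m and angle between each of gusset1, gusset2, gusset3, gusset4, gusset5's own z axis and vertical below 0.08 rad and height (world z) of gusset1 between 0.015 and 0.115 m and linear speed of each of gusset1, gusset2, gusset3, gusset4, gusset5 below 0.03 m/s and height (world z) of gusset2 between 0.015 and 0.115 m and height (world z) of gusset3 between 0.015 and 0.115 m and height (world z) of gusset4 between 0.015 and 0.115 m and height (world z) of gusset5 between 0.015 and 0.115 m and (z of gusset1 in the frame of gusset2 above 0.027 m or z of gusset1 in the frame of gusset2 below -0.027 m or (angle between the x axis of gusset1 and the x axis of gusset2, either way round below 0.35 rad and horizontal distance between gusset1 and gusset2 above 0.05 m)) and (z of gusset1 in the frame of gusset3 above 0.027 m or z of gusset1 in the frame of gusset3 below -0.027 m or (angle between the x axis of gusset1 and the x axis of gusset3, either way round below 0.35 rad and horizontal distance between gusset1 and gusset3 above 0.05 m)) and (z of gusset1 in the frame of gusset4 above 0.027 m or z of gusset1 in the frame of gusset4 below -0.027 m or (angle between the x axis of gusset1 and the x axis of gusset4, either way round below 0.35 rad and horizontal distance between gusset1 and gusset4 above 0.05 m)) and (z of gusset1 in the frame of gusset5 above 0.027 m or z of gusset1 in the frame of gusset5 below -0.027 m or (angle between the x axis of gusset1 and the x axis of gusset5, either way round below 0.35 rad and horizontal distance between gusset1 and gusset5 above 0.05 m)) and (z of gusset2 in the frame of gusset3 above 0.027 m or z of gusset2 in the frame of gusset3 below -0.027 m or (angle between the x axis of gusset2 and the x axis of gusset3, either way round below 0.35 rad and horizontal distance between gusset2 and gusset3 above 0.05 m)) and (z of gusset2 in the frame of gusset4 above 0.027 m or z of gusset2 in the frame of gusset4 below -0.027 m or (angle between the x axis of gusset2 and the x axis of gusset4, either way round below 0.35 rad and horizontal distance between gusset2 and gusset4 above 0.05 m)) and (z of gusset2 in the frame of gusset5 above 0.027 m or z of gusset2 in the frame of gusset5 below -0.027 m or (angle between the x axis of gusset2 and the x axis of gusset5, either way round below 0.35 rad and horizontal distance between gusset2 and gusset5 above 0.05 m)) and (z of gusset3 in the frame of gusset4 above 0.027 m or z of gusset3 in the frame of gusset4 below -0.027 m or (angle between the x axis of gusset3 and the x axis of gusset4, either way round below 0.35 rad and horizontal distance between gusset3 and gusset4 above 0.05 m)) and (z of gusset3 in the frame of gusset5 above 0.027 m or z of gusset3 in the frame of gusset5 below -0.027 m or (angle between the x axis of gusset3 and the x axis of gusset5, either way round below 0.35 rad and horizontal distance between gusset3 and gusset5 above 0.05 m)) and (z of gusset4 in the frame of gusset5 above 0.027 m or z of gusset4 in the frame of gusset5 below -0.027 m or (angle between the x axis of gusset4 and the x axis of gusset5, either way round below 0.35 rad and horizontal distance between gusset4 and gusset5 above 0.05 m))), for 0.2 s.
At the end, for the whole second after the job is handed in: Every present gusset is over the rod (within 6 mm), flat within 4.5 degrees and at rest; neighbours in the pile point opposite ways within 20 degrees; the platen is over the rod (within 6 mm), level within 3.4 degrees, above all gussets and resting on them; nothing moves (all of step 2 and horizontal distance between platen and stand below 0.006 m and angle between platen's own z axis and vertical below 0.06 rad and linear speed of platen below 0.03 m/s and (contact force between platen and gusset1 above 1 N or contact force between platen and gusset2 above 1 N or contact force between platen and gusset3 above 1 N or contact force between platen and gusset4 above 1 N or contact force between platen and gusset5 above 1 N) and z of platen in the frame of gusset1 above 0.013 m and z of platen in the frame of gusset2 above 0.013 m and z of platen in the frame of gusset3 above 0.013 m and z of platen in the frame of gusset4 above 0.013 m and z of platen in the frame of gusset5 above 0.013 m); the robot touches nothing.
It fails at once if a gusset or the platen drops down the rod (faster than 0.9 m/s) ((horizontal distance between gusset1_hole and stand below 0.012 m and linear speed of gusset1 above 0.9 m/s) or (horizontal distance between gusset2_hole and stand below 0.012 m and linear speed of gusset2 above 0.9 m/s) or (horizontal distance between gusset3_hole and stand below 0.012 m and linear speed of gusset3 above 0.9 m/s) or (horizontal distance between gusset4_hole and stand below 0.012 m and linear speed of gusset4 above 0.9 m/s) or (horizontal distance between gusset5_hole and stand below 0.012 m and linear speed of gusset5 above 0.9 m/s) or (horizontal distance between platen and stand below 0.012 m and linear speed of platen above 0.9 m/s)).
It fails at once if the bottle or the tin is knocked over (angle between any of glue, tin's own z axis and vertical above 0.5 rad).
Of gusset1, gusset2, gusset3, gusset4, gusset5 only 3 to 5 are there at a start; the rules pass over those that are not, and their reading is None.
At some moment in a run one of gusset1, gusset2, gusset3, gusset4, gusset5 may be knocked a few centimetres aside while the robot is not near it.
It also fails if it takes over 210 s, if anything falls off the work surface, if the arm or the gripper's body presses on something with over 40 N, if the wrist force passes 120 N, or if a joint passes its speed limit or range.

## Working session

There is one attempt and no reset: what is moved stays moved. The work goes in short steps, Python scripts to look and compute and a tool call to move; the robot and the scene stay as the last step left them, time stands still between calls to the robot, and variables do not carry over. Pictures are saved under pics/ and viewed, about 12 in all and at most 16, crops included, and the job is handed in when it is done.

Besides the shell and the picture viewer there is one more tool, called after ">>>" as name(argument=value, ...), one argument or row to a line, values as JSON. apply_moves: Moves the arm, as the interface text tells. Its arguments: {"type":"object","properties":{"fingers":{"type":"array","items":{"type":"number"}},"dp":{"type":"array","items":{"type":"array","items":{"type":"number"}}},"yaw":{"type":"array","items":{"type":"number"}}},"required":["fingers","dp","yaw"]}

```bash
mkdir -p pics; ls
python3 - <<'E'
from bench import *
import cv2
s=read_state(); print(s)
for n in("scene","side"):
    g=get_image(n); cv2.imwrite(f"pics/{n}0.png",g["color"]); print(n,g["mtx"].tolist(),g["k1"],g["camera_from_world"].tolist())
g=get_image("wrist"); cv2.imwrite("pics/wrist0.png",g["color"]); print(g["mtx"].tolist(),g["k1"],g["tool_from_camera"].tolist())
E
```

```text
pics
{'clock': 0.0, 'joints': array([ 1.41257228e+00,  3.85544026e-01,  6.63011473e-03, -4.88267434e-04,
       -1.19399534e+00, -2.58619560e-01]), 'joint_vel': array([ 0.00030758,  0.00050448, -0.00059006, -0.00090324, -0.00025309,
        0.00017039]), 'joint_efforts': array([-3.82333965e-04, -3.92287338e+01,  1.88397413e+01,  4.18623626e+00,
       -4.62192416e-03,  1.23204796e-06]), 'position': array([252.92147594, 571.31204565, 403.63201079]), 'ee_rot': array([ 9.78339476e-01, -2.07004113e-01, -1.73616165e-04,  1.06651883e-03]), 'contact_force': array([-0.49377029, -0.25437171, -0.20332898]), 'wrist_torque': array([ 0.01815811, -0.00691035,  0.01790997]), 'gripper_width': 85.72931254961748}
scene [[499.1662264225204, 0.0, 283.38453285370815], [0.0, 499.1662264225204, 202.15369592667395], [0.0, 0.0, 1.0]] 0.05795788974663608 [[-0.504050039604936, 0.863428614996428, 0.020605445387381342, 332.744612428165], [0.6153793324058549, 0.37578010929232836, -0.6928907465885008, -208.5582997559951], [-0.6060048141904375, -0.33657144303341546, -0.7207481036481591, 1835.5276590293875], [0.0, 0.0, 0.0, 1.0]]
side [[442.62860116267666, 0.0, 272.83695740397644], [0.0, 442.62860116267666, 205.97042107772396], [0.0, 0.0, 1.0]] -0.11789946624467634 [[0.8778796611697373, -0.47862230562009617, 0.01574766863413606, -469.5599949396832], [-0.24358894110810056, -0.47461517357263105, -0.8458160939497757, 118.6089083040276], [0.4123005314989803, 0.7386887880410294, -0.5332421083786744, 1317.4222013055937], [0.0, 0.0, 0.0, 1.0]]
[[292.74388350048935, 0.0, 274.9786999291716], [0.0, 292.74388350048935, 211.3014975392956], [0.0, 0.0, 1.0]] -0.023310297584453698 [[-0.0007362234872452884, -0.9520240749193261, -0.3060222520487331, 78.08688301207714], [0.9999992404635545, -0.0010033923408583542, 0.0007157346747297766, -1.0703140894013918], [-0.0009884570254353156, -0.30602149267300127, 0.9520240905433524, 29.255752778106714], [0.0, 0.0, 0.0, 1.0]]
```

View pics/scene0.png

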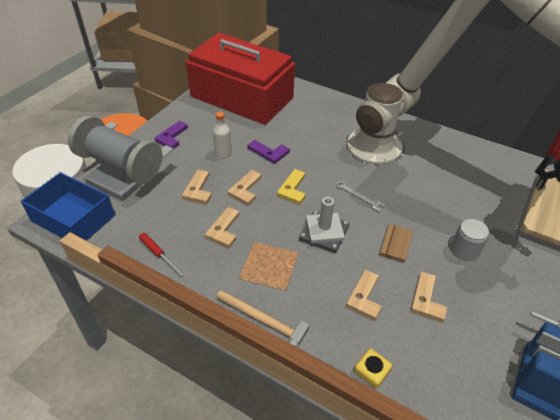

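View pics/side0.png

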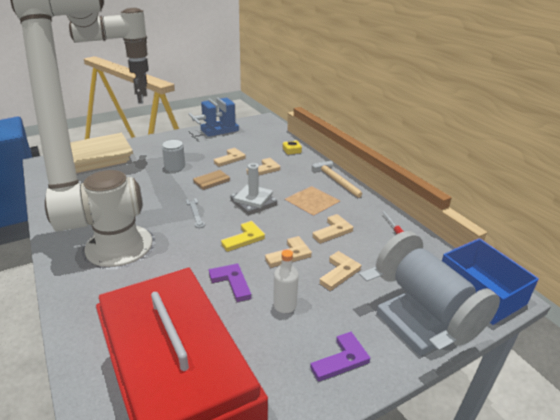

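Five pale gussets show in the scene view, at about (196,187), (245,186), (222,227), (365,295) and (429,297). Lookalikes to avoid are purple at (171,133) and (268,150), yellow at (292,186), and the dark wood block at (396,242). The stand and platen are at (325,225), the cork pad at (270,265), the bottle at (222,138) and the tin at (471,238).

```bash
cat > h.py <<'E'
from bench import *
import cv2, numpy as np
from scipy.spatial.transform import Rotation as Ro
def grab(n,save=None):
    s=read_state(); g=get_image(n); K=g["mtx"]; d=np.array([g["k1"],0,0,0.])
    if n=="wrist":
        T=np.eye(4); T[:3,:3]=Ro.from_quat(s["ee_rot"]).as_matrix(); T[:3,3]=s["position"]
        W=T@np.array(g["tool_from_camera"])
    else: W=np.linalg.inv(np.array(g["camera_from_world"]))
    if save: cv2.imwrite(f"pics/{save}.png",g["color"])
    return dict(im=g["color"],K=np.array(K),d=d,W=W,s=s)
def rays(c,px):
    u=cv2.undistortPoints(np.array(px,float).reshape(-1,1,2),c["K"],c["d"]).reshape(-1,2)
    r=np.c_[u,np.ones(len(u))]@c["W"][:3,:3].T
    return c["W"][:3,3],r
def plane(c,px,z):
    o,r=rays(c,px); return (o+r*((z-o[2])/r[:,2])[:,None])[:,:2]
def proj(c,p):
    M=np.linalg.inv(c["W"]); r=cv2.Rodrigues(M[:3,:3])[0]
    return cv2.projectPoints(np.array(p,float).reshape(-1,1,3),r,M[:3,3],c["K"],c["d"])[0].reshape(-1,2)
def two(c1,p1,c2,p2):
    o1,r1=rays(c1,[p1]); o2,r2=rays(c2,[p2]); A=np.c_[r1[0],-r2[0]]
    t=np.linalg.lstsq(A,o2-o1,rcond=None)[0]; a,b=o1+r1[0]*t[0],o2+r2[0]*t[1]
    return (a+b)/2,np.linalg.norm(a-b)
def woodmask(im,vmin=150):
    h=cv2.cvtColor(im,cv2.COLOR_BGR2HSV)
    return cv2.inRange(h,(8,60,vmin),(20,190,255))
def gussets(c,ztop=18,vmin=150,lo=4000,hi=9500,full=False):
    m=cv2.morphologyEx(woodmask(c["im"],vmin),cv2.MORPH_OPEN,np.ones((3,3)))
    cs,_=cv2.findContours(m,cv2.RETR_EXTERNAL,cv2.CHAIN_APPROX_NONE); out=[]
    for k in cs:
        if len(k)<40: continue
        px=k.reshape(-1,2); w=plane(c,px,ztop).astype(np.float32)
        A=cv2.contourArea(w)
        if not lo<A<hi: continue
        (cx,cy),(a,b),ang=cv2.minAreaRect(w); th=np.radians(ang)+(0 if a>b else np.pi/2)
        M=cv2.moments(w); cen=np.array([M["m10"]/M["m00"],M["m01"]/M["m00"]])-(cx,cy)
        if cen@(np.cos(th),np.sin(th))<0: th+=np.pi
        ok=cen@(-np.sin(th),np.cos(th))<0
        R=np.array([[np.cos(th),-np.sin(th)],[np.sin(th),np.cos(th)]]); cc=np.array([cx,cy])
        th=(np.degrees(th)+180)%360-180
        out.append(dict(px=px.mean(0).round(),c=cc,yaw=th,size=sorted((a,b)),A=A,ok=ok,hole=cc+R@(25,-22.5),grip=cc+R@(-50,-22.5)))
    return out
def show(L):
    for g in L: print("px",g["px"],"c",g["c"].round(1),"yaw",round(g["yaw"],1),"size",np.round(g["size"],1),"A",round(g["A"]),g["ok"],"hole",g["hole"].round(1),"grip",g["grip"].round(1))
def toolyaw(s):
    x=Ro.from_quat(s["ee_rot"]).as_matrix()[:,0]; return np.degrees(np.arctan2(x[1],x[0]))
E
python3 - <<'E'
from h import *
c=grab("scene"); h=cv2.cvtColor(c["im"],cv2.COLOR_BGR2HSV)
for p in [(196,187),(245,186),(222,227),(365,295),(429,297),(418,307),(396,242),(270,265)]: print(p,h[p[1]-3:p[1]+4:3,p[0]-3:p[0]+4:3].reshape(-1,3).tolist())
for v in(120,150,180,): print(v); show(gussets(c,vmin=v))
print("base pt approx",plane(c,[(325,236),(270,265),(222,155),(471,250),(327,200)],0))
cv2.imwrite("pics/crop0.png",cv2.resize(np.hstack([c["im"][160:260,170:340],c["im"][230:330,310:480]]),None,fx=2.3,fy=2.3,interpolation=2))
w=grab("wrist","w0")
E
```

```text
(196, 187) [[17, 103, 211], [16, 105, 211], [17, 104, 221], [17, 104, 127], [17, 107, 213], [16, 103, 196], [17, 95, 170], [17, 104, 221], [17, 105, 194]]
(245, 186) [[17, 105, 206], [17, 105, 209], [17, 105, 219], [17, 102, 132], [17, 102, 220], [18, 103, 156], [17, 103, 220], [17, 105, 185], [18, 68, 120]]
(222, 227) [[17, 101, 207], [17, 108, 211], [18, 104, 219], [18, 100, 117], [17, 105, 219], [16, 106, 204], [17, 92, 191], [18, 103, 222], [17, 100, 133]]
(365, 295) [[17, 105, 204], [17, 101, 217], [18, 102, 226], [17, 104, 132], [17, 100, 224], [15, 90, 148], [17, 104, 191], [18, 102, 226], [30, 12, 130]]
(429, 297) [[17, 108, 218], [18, 103, 221], [14, 24, 141], [16, 104, 211], [17, 100, 224], [35, 11, 135], [17, 106, 180], [17, 99, 223], [25, 11, 135]]
(418, 307) [[17, 103, 218], [17, 105, 213], [17, 105, 204], [17, 106, 217], [17, 104, 211], [17, 105, 201], [17, 104, 125], [18, 103, 168], [16, 105, 206]]
(396, 242) [[14, 117, 155], [15, 118, 154], [15, 119, 161], [16, 116, 147], [15, 116, 156], [15, 119, 159], [16, 115, 149], [15, 118, 160], [15, 119, 161]]
(270, 265) [[14, 
[... 2456 characters left out ...]
8 size [ 84.1 129.8] A 6275 True hole [634.8 222.6] grip [559.8 221.6]
px [ 82. 246.] c [ 894.3 -538.3] yaw -90.1 size [ 37.9 143.9] A 4411 False hole [ 871.7 -563.3] grip [ 871.9 -488.3]
px [223. 227.] c [ 609.7 -226.4] yaw 2.3 size [ 84.  129.9] A 6269 True hole [ 635.6 -247.9] grip [ 560.6 -250.8]
px [245. 186.] c [ 428.5 -267.5] yaw -1.4 size [ 81.2 130.5] A 5997 True hole [ 452.9 -290.6] grip [ 377.9 -288.7]
px [197. 186.] c [ 508.6 -401.9] yaw 14.6 size [ 84. 129.] A 6021 True hole [ 538.5 -417.4] grip [ 465.9 -436.2]
base pt approx [[ 481.04831896   43.03665817]
 [ 661.93398199  -43.91486937]
 [ 336.10515741 -442.43853961]
 [ 302.3297361   440.30781528]
 [ 340.36107544  -21.15620464]]
```

View pics/crop0.png

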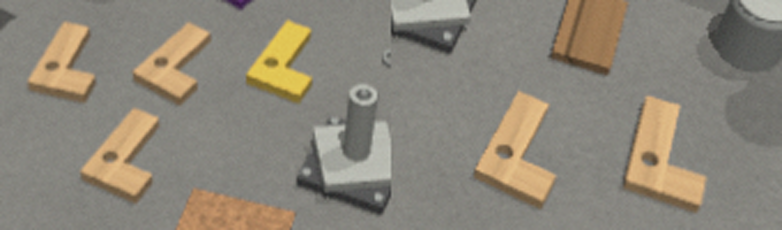

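The close crop confirms five pale L-gussets, each with its hole near the inner corner. The yellow one is excluded, and the brown block has no L shape. Next I locate the sleeve, pad, bottle and tin.

Run:
```python
from h import *
c=grab("scene"); s=grab("side")
print("sleeve scene@145",plane(c,[(327.8,200.9)],145),"side",plane(s,[(253,167)],145), two(c,(327.8,200.9),s,(253,167)))
h=cv2.cvtColor(c["im"],cv2.COLOR_BGR2HSV); m=cv2.inRange(h,(8,90,80),(17,190,215)); m[:,:235]=0;m[:238]=0;m[295:]=0;m[:,305:]=0
m=cv2.morphologyEx(m,cv2.MORPH_CLOSE,np.ones((5,5)))
k=max(cv2.findContours(m,0,1)[0],key=cv2.contourArea); w=plane(c,k.reshape(-1,2),3).astype(np.float32); print("pad",cv2.minAreaRect(w))
m=cv2.inRange(cv2.cvtColor(s["im"],cv2.COLOR_BGR2HSV),(8,80,80),(17,190,215)); m[:185]=0;m[216:]=0;m[:,:280]=0;m[:,345:]=0
m=cv2.morphologyEx(m,cv2.MORPH_CLOSE,np.ones((5,5)))
k=max(cv2.findContours(m,0,1)[0],key=cv2.contourArea); w=plane(s,k.reshape(-1,2),3).astype(np.float32); print("pad side",cv2.minAreaRect(w))
print("side gussets"); show([g for g in gussets(s,vmin=170) if 300<g["c"][0]<750])
```

```text
sleeve scene@145 [[474.56472932  35.65017011]] side [[469.01682927  19.71149261]] (array([472.66491053,  32.55323278, 139.69316929]), np.float64(5.432068682862057))
pad ((664.7674560546875, -46.134307861328125), (138.39141845703125, 138.2815704345703), 14.46037769317627)
pad side ((663.5994873046875, -50.335662841796875), (135.1551513671875, 135.2608642578125), 14.941361427307129)
side gussets
px [339. 268.] c [ 508.4 -404.2] yaw 14.2 size [ 85.1 131.7] A 6660 True hole [ 538.1 -419.9] grip [ 465.4 -438.3]
px [288. 251.] c [ 427.8 -267.7] yaw -5.2 size [ 86.8 131.2] A 6334 True hole [ 450.7 -292.4] grip [ 376.  -285.6]
px [332. 228.] c [ 609.5 -229.6] yaw 2.7 size [ 86.1 132.1] A 6616 True hole [ 635.5 -250.9] grip [ 560.6 -254.4]
px [211. 178.] c [402.1 236. ] yaw -169.9 size [ 71.2 115.8] A 6885 True hole [373.6 253.8] grip [447.4 266.9]
px [267. 165.] c [629.2 240.3] yaw 1.2 size [87.6 92.8] A 4851 True hole [654.7 218.3] grip [579.7 216.8]
px [229. 156.] c [538.4 369.2] yaw 32.9 size [ 79.6 141. ] A 5978 False hole [571.6 363.9] grip [508.6 323.2]
```

View pics/w0.png

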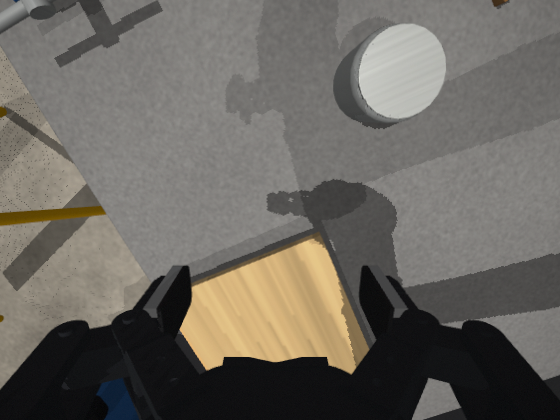

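The wrist view shows the tin at (403,70), with the fingers at the lower edge. The pad is at (664,-48) and the sleeve at about (474,33). Now I go above the sleeve.

>>> apply_moves(
  fingers=[0,0,0,0,0,0,0,0,0,0],
  dp=[
    [22,-53.8,0],
    [22,-53.8,0],
    [22,-53.8,0],
    [22,-53.8,0],
    [22,-53.8,0],
    [22,-53.8,0],
    [22,-53.8,0],
    [22,-53.8,0],
    [22,-53.8,0],
    [22,-53.8,0],
  ],
  yaw=[23.9,23.9,23.9,23.9,23.9,23.9,23.9,23.9,23.9,23.9],
)

```text
clock: 1.35
position: [442.4, 106.7, 405.0]
ee_rot: [1.0, 0.0, 0.001, -0.0]
contact_force: [0.7, -0.2, 0.6]
gripper_width: 85.5
```

>>> apply_moves(
  fingers=[0,0,0,0],
  dp=[
    [3,-7.4,0],
    [3,-7.4,0],
    [3,-7.4,0],
    [3,-7.4,0],
  ],
  yaw=[0,0,0,0],
)

```text
clock: 1.75
position: [472.4, 32.0, 404.9]
ee_rot: [1.0, -0.001, 0.001, -0.0]
contact_force: [-1.2, -1.3, -0.1]
gripper_width: 85.6
```

Run:
```python
from h import *
w=grab("wrist","w1"); print(w["s"]["position"],toolyaw(w["s"])); print(proj(w,[[474,33,145],[474,33,20]]))
```

```text
[472.39560372  32.017403   404.91991086] -0.0671841288387205
[[275.04731066 214.69665235]
 [274.96882846 182.73479121]]
```

View pics/w1.png

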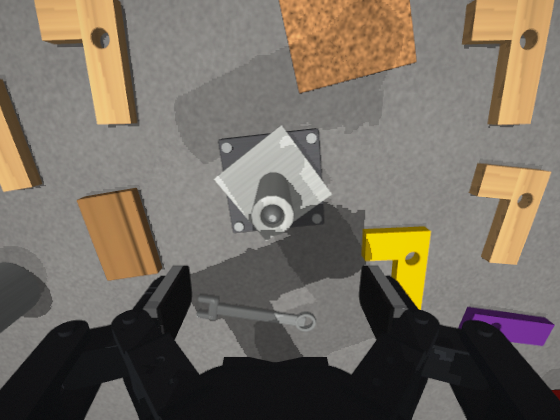

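The wrist view shows the sleeve ring at (272,214) and the base bolts averaging (274,182), so the stand is at about (474.7, 35). Descending to grip the sleeve.

>>> apply_moves(
  fingers=[0,0,0,0,1,1,1,1,1,1],
  dp=[
    [0.2,0.3,-5],
    [0.2,0.3,-10],
    [0.2,0.3,-12],
    [0.2,0.3,-12],
    [0.2,0.3,-12],
    [0.2,0.3,-12],
    [0.2,0.3,-12],
    [0.2,0.3,-12],
    [0.2,0.3,-12],
    [0.2,0.3,-12],
  ],
  yaw=[0,0,0,0,0,0,0,0,0,0],
)

```text
clock: 2.8
position: [474.8, 35.4, 286.6]
ee_rot: [1.0, 0.0, 0.002, -0.0]
contact_force: [-0.0, -4.5, 6.9]
gripper_width: 34.0
```

>>> apply_moves(
  fingers=[1,1,1,1,1,1,1,1,1],
  dp=[
    [0,0,0],
    [0,0,0.5],
    [0,0,2],
    [0,0,4.5],
    [0,0,7],
    [0,0,9.5],
    [0,0,12],
    [0,0,14.5],
    [0,0,14.5],
  ],
  yaw=[0,0,0,0,0,0,0,0,0],
)

```text
clock: 3.7
position: [475.1, 35.6, 434.3]
ee_rot: [1.0, 0.001, 0.005, -0.001]
contact_force: [0.5, 0.1, -6.0]
gripper_width: 34.2
```

Run:
```python
from h import *
w=grab("side","s1"); grab("wrist","w2"); print(w["s"]["position"],w["s"]["contact_force"],w["s"]["gripper_width"])
cv2.imwrite("pics/s1c.png",cv2.resize(w["im"][60:260,150:400],None,fx=2.5,fy=2.5))
```

```text
[475.14121839  35.63537346 434.27635147] [ 0.49918807  0.14133756 -6.02539577] 34.1886890257294
```

View pics/s1c.png

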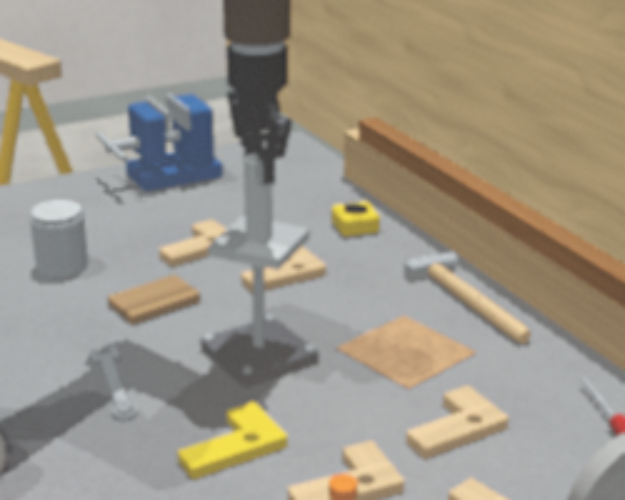

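The platen is lifted clear of the rod and level. Next it goes to the pad.

>>> apply_moves(
  fingers=[1,1,1,1,1,1,1,1,1,1],
  dp=[
    [3,-1.3,0],
    [7,-3.1,0],
    [11,-4.9,0],
    [15,-6.7,0],
    [18,-8,0],
    [18.9,-8.4,0],
    [18.9,-8.4,-4],
    [18.9,-8.4,-8],
    [18.9,-8.4,-12],
    [18.9,-8.4,-14.5],
  ],
  yaw=[0,0,0,0,0,0,0,0,0,0],
)

```text
clock: 4.8
position: [660.6, -48.5, 278.2]
ee_rot: [1.0, -0.001, -0.005, -0.001]
contact_force: [-0.8, 0.3, -6.9]
gripper_width: 34.1
```

>>> apply_moves(
  fingers=[1,1,1,1,1,1],
  dp=[
    [0,0,-0.2],
    [0,0,-0.4],
    [0,0,-0.6],
    [0,0,-0.8],
    [0,0,-0.9],
    [0,0,-0.9],
  ],
  yaw=[0,0,0,0,0,0],
)

```text
clock: 5.4
position: [660.7, -48.5, 270.0]
ee_rot: [1.0, -0.0, -0.004, -0.001]
contact_force: [-0.3, 0.4, -4.4]
gripper_width: 34.2
```

>>> apply_moves(
  fingers=[1,1,1,0,0,0,0,0,0,0],
  dp=[
    [0,0,-0.1],
    [0,0,-0.1],
    [0,0,-0.1],
    [0,0,-0.1],
    [0,0,-0.1],
    [0,0,-0.1],
    [0,0,0],
    [0,0,4],
    [0,0,8],
    [0,0,12],
  ],
  yaw=[0,0,0,0,0,0,0,0,0,0],
)

```text
clock: 6.4
position: [660.7, -48.5, 391.6]
ee_rot: [1.0, -0.0, -0.004, -0.001]
contact_force: [0.8, 0.0, -0.3]
gripper_width: 85.6
```

Run:
```python
from h import *
w=grab("wrist","w3"); print(w["s"]["position"],toolyaw(w["s"]),w["s"]["joints"]); c=grab("scene","sc1"); s=grab("side","s2")
show([g for g in gussets(c,vmin=180) if g["ok"] and 300<g["c"][0]<750])
cv2.imwrite("pics/rod.png",np.hstack([cv2.resize(c["im"][185:255,290:360],(420,420),interpolation=2),cv2.resize(s["im"][145:215,220:290],(420,420),interpolation=2)])[:, :800])
```

```text
[660.70024415 -48.51667827 391.61778545] -0.048664201040197315 [ 0.16976352  0.45893064  0.09362974 -0.0030498  -1.21380909  1.401255  ]
px [428. 297.] c [526.7 392.2] yaw 8.6 size [ 84.4 130.6] A 6424 True hole [554.8 373.6] grip [480.6 362.5]
px [366. 295.] c [609.5 244.6] yaw 1.0 size [ 84.1 129.9] A 6374 True hole [634.9 222.6] grip [559.9 221.3]
px [224. 227.] c [ 609.2 -226.7] yaw 2.8 size [ 84.5 130.9] A 6388 True hole [ 635.3 -248. ] grip [ 560.4 -251.7]
px [197. 186.] c [ 508.7 -402.2] yaw 14.6 size [ 84.6 128.9] A 6096 True hole [ 538.6 -417.7] grip [ 466.  -436.5]
```

View pics/rod.png

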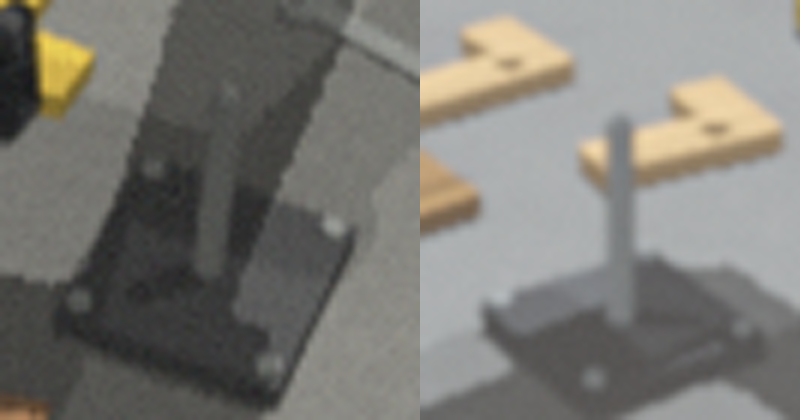

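In this crop the bare rod is upright with its tip at scene (328,200), and the platen stands on the pad. I pick gussets with tool x along gusset x, so the wrist camera sees hole and rod together. First I hover over gusset C.

>>> apply_moves(
  fingers=[0,0,0,0,0,0,0,0],
  dp=[
    [-3,-6,-1],
    [-6,-12,-4],
    [-9,-18,-8],
    [-10,-20.3,-9.2],
    [-10,-20.3,-9.2],
    [-10,-20.3,-9.2],
    [-10,-20.3,-9.2],
    [-10,-20.3,-9.2],
  ],
  yaw=[2.8,2.8,2.8,2.8,2.8,2.8,2.8,2.8],
)

```text
clock: 7.35
position: [561.6, -251.1, 302.6]
ee_rot: [1.0, 0.024, 0.0, -0.001]
contact_force: [0.1, 1.4, 0.9]
gripper_width: 85.7
```

```bash
cat >> h.py <<'E'
def near(name,vmin=60):
    w=grab("wrist",name); L=[g for g in gussets(w,vmin=vmin,lo=5500,hi=8000) if g["ok"]]
    p=w["s"]["position"]; ty=toolyaw(w["s"])
    L.sort(key=lambda g:np.hypot(*(g["grip"]-p[:2])))
    show(L[:1]); g=L[0]
    print("tcp",p.round(1),"yaw",round(ty,1),"j6",round(w["s"]["joints"][5],2),"-> dp cm",((g["grip"]-p[:2])/10).round(2),"dyaw",round(g["yaw"]-ty,1))
    return w,g
E
python3 - <<'E'
from h import *
w,g=near("w4")
c=grab("scene"); s=grab("side")
print("rod tip",plane(c,[(328.3,200.3)],150),plane(s,[(253.2,164.7)],150),"bolts",plane(c,[(324.8,228.9)],20),plane(s,[(253.5,197.1)],20))
E
```

```text
px [257. 132.] c [ 609.5 -225.3] yaw 2.4 size [ 86.1 131.6] A 6472 True hole [ 635.4 -246.7] grip [ 560.5 -249.9]
tcp [ 561.6 -251.1  302.6] yaw 2.8 j6 1.78 -> dp cm [-0.12  0.12] dyaw -0.3
rod tip [[476.23288437  37.61340916]] [[472.63775671  25.44755626]] bolts [[472.00498348  35.95677531]] [[476.98133732  34.01941811]]
```

View pics/w4.png

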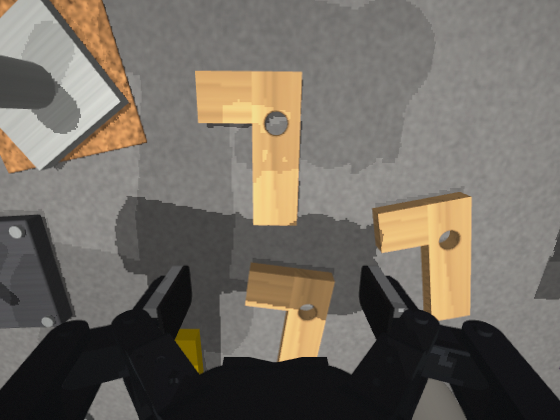

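The wrist view shows gusset C flat, its hole at (276,123) and its free end at (275,225) under the jaws. Descending to grip it.

>>> apply_moves(
  fingers=[0,0,0,0,1,1,1,1,1,1],
  dp=[
    [-0.1,0.1,-4],
    [-0.1,0.1,-8],
    [-0.1,0.1,-12],
    [-0.1,0.1,-12.8],
    [-0.1,0.1,-12.8],
    [-0.1,0.1,-12.8],
    [-0.1,0.1,-12.8],
    [-0.1,0.1,-12.8],
    [-0.1,0.1,-12.8],
    [-0.1,0.1,-12.8],
  ],
  yaw=[-0.3,-0.3,-0.3,-0.3,-0.3,-0.3,-0.3,-0.3,-0.3,-0.3],
)

```text
clock: 8.5
position: [562.0, -249.7, 177.9]
ee_rot: [1.0, 0.023, 0.003, -0.0]
contact_force: [-0.1, 0.8, 6.5]
gripper_width: 38.0
```

>>> apply_moves(
  fingers=[1,1,1,1,1,1,1,1,1,1],
  dp=[
    [0,0,1],
    [0,0,4],
    [0,0,8],
    [0,0,12],
    [0,0,16],
    [-1,2,18],
    [-3,5,18],
    [-5,9,18],
    [-7,13,18],
    [-9,17,18],
  ],
  yaw=[0,0,0,0,0,8,16,24,32,40],
)

```text
clock: 9.5
position: [470.5, -78.7, 358.8]
ee_rot: [0.931, 0.365, 0.004, -0.001]
contact_force: [0.7, 1.4, -0.6]
gripper_width: 38.5
```

>>> apply_moves(
  fingers=[1,1,1,1,1,1],
  dp=[
    [-3,4,0],
    [-3.4,5.1,0],
    [-3.4,5.1,0],
    [-3.4,5.1,0],
    [-3.4,5.1,0],
    [-3.4,5.1,0],
  ],
  yaw=[8,16,17.6,17.6,17.6,17.6],
)

```text
clock: 10.1
position: [436.9, -28.4, 358.7]
ee_rot: [0.865, 0.502, 0.003, -0.002]
contact_force: [-0.1, 0.2, -1.4]
gripper_width: 38.5
```

Run:
```python
from h import *
w=grab("wrist","w5"); s=w["s"]; print(s["position"],toolyaw(s),s["joints"].round(2),s["gripper_width"],s["contact_force"].round(1))
print("rod proj",proj(w,[[474.8,35,150],[474.8,35,20]]).round(1))
```

```text
[436.86123008 -28.37090554 358.69833146] 60.32100434290149 [ 0.31  0.11 -0.49 -0.01 -0.96  2.32] 38.47696070331434 [-0.1  0.2 -1.4]
rod proj [[278.4 129.7]
 [277.  125.4]]
```

View pics/w5.png

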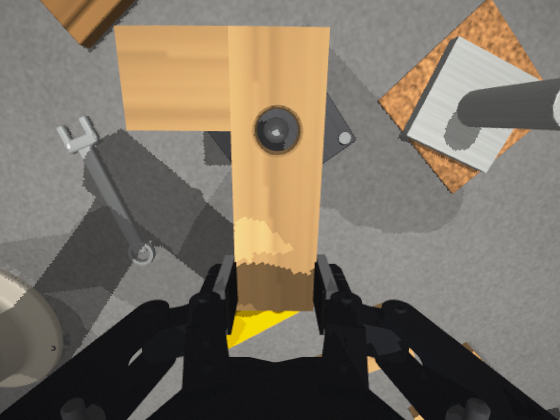

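Through the hole at (277,129) the rod tip shows nearly centred, at (277,131). I measure both more exactly.

```bash
cat >> h.py <<'E'
def align(name,zu,vmin=150):
    """held gusset, underside height zu: hole rim at zu+18, rod tip at 150; world xy of each"""
    w=grab("wrist",name); im=w["im"]; s=w["s"]
    m=woodmask(im,60); cs,h=cv2.findContours(m,cv2.RETR_CCOMP,cv2.CHAIN_APPROX_NONE)
    P=[k for k,q in zip(cs,h[0]) if q[3]>=0 and 500<cv2.contourArea(k)<3500 and 200<k[:,0,0].mean()<350 and 60<k[:,0,1].mean()<200]
    k=max(P,key=cv2.contourArea); e=cv2.fitEllipse(k)
    in_=np.zeros(m.shape,np.uint8); cv2.drawContours(in_,[k],-1,255,-1); in_=cv2.erode(in_,np.ones((5,5)))
    g=cv2.cvtColor(im,cv2.COLOR_BGR2GRAY); v=g[in_>0]; t=(v.max()+np.median(v))/2
    n,l,st,ce=cv2.connectedComponentsWithStats(((g>t)&(in_>0)).astype(np.uint8)); i=1+st[1:,4].argmax()
    hx=plane(w,[e[0]],zu+18)[0]; rx=plane(w,[ce[i]],150)[0]
    print("ellipse",np.round(e[0],1),np.round(e[1],1),"tip px",ce[i].round(1),"area",st[i,4]); print("hole",hx.round(1),"rod",rx.round(1),"rod-hole mm",(rx-hx).round(1),"tcp",s["position"].round(1),"yaw",round(toolyaw(s),1),"hole-tcp",(hx-s["position"][:2]).round(1))
    x,y=map(int,e[0]); return cv2.resize(im[y-50:y+50,x-60:x+60],None,fx=5,fy=5,interpolation=2)
E
python3 - <<'E'
from h import *
c=align("w6",180.7); cv2.imwrite("pics/w6c.png",c)
E
```

```text
ellipse [277.  129.4] [41.7 43.1] tip px [275.6 132.3] area 41
hole [474.6  37. ] rod [472.5  34.5] rod-hole mm [-2.  -2.5] tcp [436.8 -28.4 358.6] yaw 60.3 hole-tcp [37.7 65.4]
```

View pics/w6c.png

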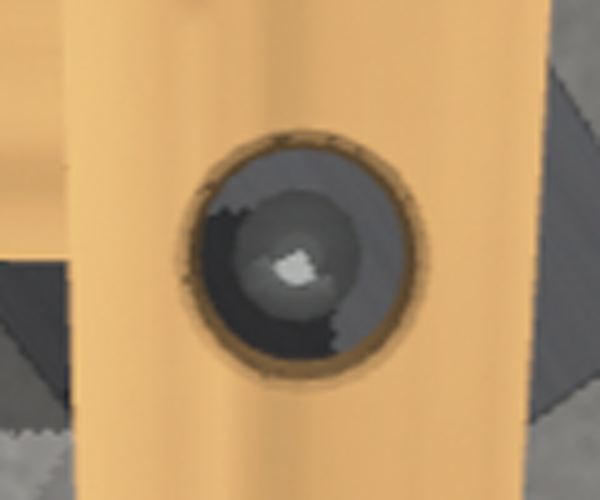

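The rod disc centres at about (276.6,130) and the hole at (277,129.4), so the offset is roughly 1 mm. I nudge by that and thread the rod.

>>> apply_moves(
  fingers=[1,1,1,1,1,1,1,1],
  dp=[
    [-0.1,-0.1,0],
    [-0.1,-0.1,-1],
    [-0.1,-0.1,-2],
    [-0.1,-0.1,-3],
    [-0.1,-0.1,-4],
    [-0.1,-0.1,-5],
    [-0.1,-0.1,-5],
    [-0.1,-0.1,-5],
  ],
  yaw=[0,0,0,0,0,0,0,0],
)

```text
clock: 11.0
position: [435.9, -29.3, 308.3]
ee_rot: [0.864, 0.503, 0.003, -0.002]
contact_force: [0.2, -0.6, -0.2]
gripper_width: 38.2
```

>>> apply_moves(
  fingers=[1,1,1,1,1,1,1,1],
  dp=[
    [0,0,-2],
    [0,0,-4],
    [0,0,-6],
    [0,0,-8],
    [0,0,-9.5],
    [0,0,-10.3],
    [0,0,-10.7],
    [0,0,-10.7],
  ],
  yaw=[0,0,0,0,0,0,0,0],
)

```text
clock: 11.8
position: [436.2, -29.2, 201.4]
ee_rot: [0.864, 0.503, 0.003, -0.002]
contact_force: [-0.5, -0.4, -0.4]
gripper_width: 38.6
```

>>> apply_moves(
  fingers=[1,1,1,1],
  dp=[
    [0,0,-0.1],
    [0,0,-0.2],
    [0,0,-0.3],
    [0,0,-0.3],
  ],
  yaw=[0,0,0,0],
)

```text
clock: 12.2
position: [436.2, -29.1, 198.6]
ee_rot: [0.864, 0.503, 0.003, -0.002]
contact_force: [0.5, 0.2, -0.6]
gripper_width: 38.7
```

>>> apply_moves(
  fingers=[1,1,0,0,0,0,0,0,0,0],
  dp=[
    [0,0,-0.1],
    [0,0,-0.1],
    [0,0,-0.1],
    [0,0,-0.1],
    [0,0,-0.1],
    [0,0,-0.1],
    [0,0,3],
    [0,0,8],
    [0,0,13],
    [0,0,16],
  ],
  yaw=[0,0,0,0,0,0,0,0,0,0],
)

```text
clock: 13.2
position: [436.5, -29.2, 362.5]
ee_rot: [0.864, 0.503, 0.006, -0.001]
contact_force: [0.5, 0.2, -0.8]
gripper_width: 85.2
```

>>> apply_moves(
  fingers=[0,0,0,0,0,0,0,0,0,0],
  dp=[
    [2,4,0],
    [4,8,0],
    [6,12,0],
    [8,16,0],
    [10,20,0],
    [12.4,25,-3],
    [12.4,25,-5.5],
    [12.4,25,-5.5],
    [12.4,25,-5.5],
    [12.4,25,-5.5],
  ],
  yaw=[-8,-16,-24,-32,-40,-48,-56,-59,-59,-59],
)

```text
clock: 14.2
position: [560.6, 220.8, 307.7]
ee_rot: [1.0, 0.013, 0.006, 0.002]
contact_force: [0.4, 0.5, -0.0]
gripper_width: 85.3
```

Run:
```python
from h import *
w,g=near("w7")
c=grab("scene","sc2"); show([g for g in gussets(c,vmin=170)+gussets(c,ztop=38,vmin=170) if g["ok"] and 300<g["c"][0]<750])
```

```text
px [251. 129.] c [610.1 246.1] yaw 0.7 size [ 86.3 131.3] A 6715 True hole [635.4 224. ] grip [560.4 223. ]
tcp [560.6 220.8 307.7] yaw 1.5 j6 0.94 -> dp cm [-0.02  0.22] dyaw -0.7
px [428. 297.] c [527.1 392. ] yaw 9.2 size [ 85.  131.6] A 6524 True hole [555.4 373.8] grip [481.4 361.8]
px [365. 295.] c [610.2 244.6] yaw 1.8 size [ 83.3 129.7] A 5720 True hole [635.8 222.9] grip [560.9 220.6]
px [245. 186.] c [ 428.6 -265.9] yaw -5.2 size [ 84.5 129.7] A 6364 True hole [ 451.5 -290.5] grip [ 376.8 -283.8]
px [198. 186.] c [ 508.6 -402.5] yaw 14.6 size [ 85.2 132. ] A 6519 True hole [ 538.5 -418. ] grip [ 465.9 -436.8]
px [428. 297.] c [542.4 392.3] yaw 9.2 size [ 83.5 129.3] A 6300 True hole [570.7 374.1] grip [496.6 362.1]
px [365. 295.] c [624.  247.5] yaw 1.8 size [ 81.9 127.4] A 5523 True hole [649.7 225.8] grip [574.7 223.5]
px [245. 186.] c [ 445.6 -254.2] yaw -5.2 size [ 83.  127.4] A 6145 True hole [ 468.5 -278.8] grip [ 393.8 -272.1]
px [198. 186.] c [ 524.2 -388.4] yaw 14.6 size [ 83.7 129.7] A 6294 True hole [ 554.1 -403.9] grip [ 481.5 -422.8]
```

>>> apply_moves(
  fingers=[0,0,0,0,1,1,1,1,1,1],
  dp=[
    [0,0.2,-4],
    [0,0.2,-8],
    [0,0.2,-12],
    [0,0.2,-13],
    [0,0.2,-13],
    [0,0.2,-13],
    [0,0.2,-13],
    [0,0.2,-13],
    [0,0.2,-13],
    [0,0.2,-13],
  ],
  yaw=[-0.7,-0.7,-0.7,-0.7,-0.7,-0.7,-0.7,-0.7,-0.7,-0.7],
)

```text
clock: 15.3
position: [561.4, 223.2, 181.3]
ee_rot: [1.0, 0.007, 0.008, 0.0]
contact_force: [-1.1, 0.1, 7.3]
gripper_width: 37.9
```

>>> apply_moves(
  fingers=[1,1,1,1,1,1,1,1,1,1],
  dp=[
    [0,0,1],
    [0,0,4],
    [0,0,8],
    [0,0,12],
    [0,0,16],
    [0,0,18],
    [0,0,18],
    [0,0,18],
    [0,0,18],
    [0,0,18],
  ],
  yaw=[0,0,-8,-16,-24,-32,-40,-48,-56,-64],
)

```text
clock: 16.3
position: [561.0, 222.9, 362.4]
ee_rot: [0.85, -0.527, 0.007, 0.004]
contact_force: [0.3, 0.1, -0.9]
gripper_width: 38.2
```

>>> apply_moves(
  fingers=[1,1,1,1,1,1,1,1,1,1],
  dp=[
    [-1,-2,0],
    [-1.5,-4,0],
    [-2,-6,0],
    [-3,-8,0],
    [-4,-10,0],
    [-4.9,-12.3,0],
    [-4.9,-12.3,0],
    [-4.9,-12.3,0],
    [-4.9,-12.3,0],
    [-4.9,-12.3,0],
  ],
  yaw=[-8,-16,-24,-32,-40,-48,-56,-56.4,-56.4,-56.4],
)

```text
clock: 17.3
position: [512.0, 100.2, 362.7]
ee_rot: [-0.501, 0.865, -0.004, -0.007]
contact_force: [0.1, 0.5, -0.6]
gripper_width: 38.2
```

Run:
```python
from h import *
c=align("w8",181.1); cv2.imwrite("pics/w8c.png",c)
```

```text
ellipse [198.1  89.5] [ 85.9 115.4] tip px [233.7  93.7] area 340
hole [494.9   4.3] rod [486.    6.4] rod-hole mm [-8.9  2.1] tcp [512.  100.2 362.7] yaw -119.8 hole-tcp [-17.1 -95.9]
```

View pics/w8c.png

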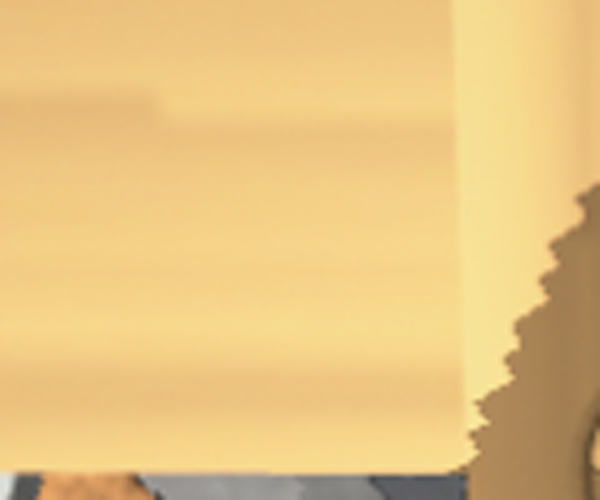

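The mask picked the wrong blob (an over-exposed patch). I fix the selection to round holes near the expected pixel.

```bash
python3 - <<'E'
s=open("h.py").read()
a=s.index("    m=woodmask(im,60); cs,h"); b=s.index("    in_=np.zeros")
s=s[:a]+'''    h=cv2.cvtColor(im,cv2.COLOR_BGR2HSV); P=[]
    for m in [woodmask(im,v) for v in (60,80,100)]+[cv2.inRange(h,(0,45,70),(40,255,255))]:
        cs,q=cv2.findContours(m,cv2.RETR_CCOMP,cv2.CHAIN_APPROX_NONE)
        for k,i in zip(cs,q[0]):
            if i[3]>=0 and 700<cv2.contourArea(k)<2600:
                e=cv2.fitEllipse(k)
                if np.hypot(e[0][0]-277,e[0][1]-130)<30 and e[1][0]/e[1][1]>.85: P.append((e,k))
    print([(np.round(e[0],1).tolist(),np.round(e[1],1).tolist()) for e,k in P])
    cv2.imwrite("pics/last.png",cv2.resize(im[80:180,217:337],None,fx=5,fy=5,interpolation=2))
    e,k=P[0]
'''+s[b:]
open("h.py","w").write(s)
E
python3 - <<'E'
from h import *
align("w9",181.1)
E
```

```text
[]Traceback (most recent call last):
  File "<stdin>", line 2, in <module>
  File "h.py", line 67, in align
    e,k=P[0]
        ~^^^
IndexError: list index out of range
```

View pics/last.png

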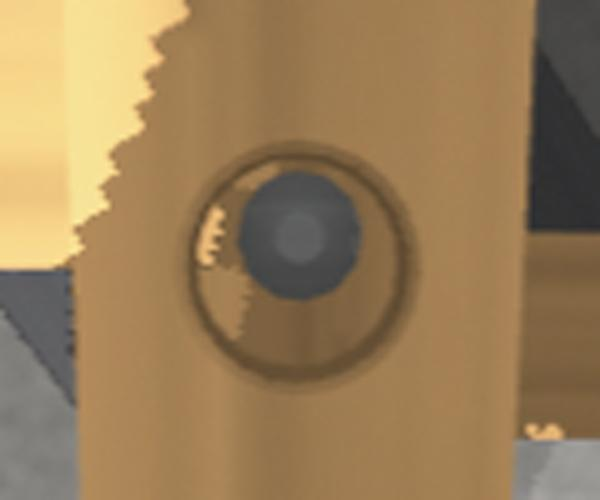

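The rod disc is at (276.8,127.0) and the hole rim centres at (277.2,133.2), so a small forward shift is needed. I compute it and add a Hough-based rim and grey-disc finder for later.

```bash
python3 - <<'E'
s=open("h.py").read()
a=s.index("def align"); s=s[:a]+'''def align(name,zu,hp=None,rp=None):
    """held gusset, underside at zu: rim of hole at zu+18; rod edge (16 mm) at 142"""
    w=grab("wrist",name); im=w["im"]; s=w["s"]; c=im[60:200,197:357]
    cv2.imwrite("pics/last.png",cv2.resize(c,None,fx=5,fy=4,interpolation=2))
    g=cv2.GaussianBlur(cv2.cvtColor(c,cv2.COLOR_BGR2GRAY),(5,5),1)
    H=cv2.HoughCircles(g,cv2.HOUGH_GRADIENT_ALT,1.5,10,param1=120,param2=.6,minRadius=9,maxRadius=26)
    H=[] if H is None else [(round(float(x)+197,1),round(float(y)+60,1),round(float(r),1)) for x,y,r in H[0][:,:3]]
    print("circles",H)
    sat=cv2.cvtColor(c,cv2.COLOR_BGR2HSV)[:,:,1]; n,l,st,ce=cv2.connectedComponentsWithStats((sat<60).astype(np.uint8))
    print("grey",[(st[i,4],(ce[i]+(197,60)).round(1).tolist(),st[i,2:4].tolist()) for i in range(1,n) if 150<st[i,4]<2500])
    p,y=s["position"],np.radians(toolyaw(s)); print("tcp",p.round(1),"yaw",round(np.degrees(y),1))
    R=np.array([[np.cos(y),-np.sin(y)],[np.sin(y),np.cos(y)]])
    for q in [hp] if hp else [h[:2] for h in H if h[2]>18]:
        x=plane(w,[q],zu+18)[0]; print("hole",q,x.round(1),"in tool",(R.T@(x-p[:2])).round(1))
    for q in [rp] if rp else [h[:2] for h in H if h[2]<15]: print("rod",q,plane(w,[q],142)[0].round(1))
    return w
'''
open("h.py","w").write(s)
E
python3 - <<'E'
from h import *
align("w10",181.1,(277.2,133.2),(276.8,127.))
align("w11",181.1)
w=cv2.imread("pics/w6.png")
E
```

```text
circles [(276.5, 132.0, 21.2)]
grey [(np.int32(485), [276.4, 126.8], [24, 26]), (np.int32(2330), [214.2, 167.0], [37, 66])]
tcp [512.1 100.3 362.4] yaw -119.9
hole (277.2, 133.2) [474.3  37.3] in tool [73.4 -1.4]
rod (276.8, 127.0) [473.2  35.7]
circles [(276.5, 132.0, 20.6), (209.0, 150.0, 17.9)]
grey [(np.int32(482), [276.4, 126.8], [24, 25]), (np.int32(2328), [214.1, 166.9], [37, 66])]
tcp [512.1 100.2 362.3] yaw -119.9
hole (276.5, 132.0) [474.3  36.6] in tool [74.  -1.1]
```

>>> apply_moves(
  fingers=[1,1,1,1,1,1,1,1],
  dp=[
    [-0.1,-0.1,0],
    [-0.1,-0.1,-1],
    [-0.1,-0.1,-2],
    [-0.1,-0.1,-3],
    [-0.1,-0.1,-4],
    [-0.1,-0.1,-5],
    [-0.1,-0.1,-5],
    [-0.1,-0.1,-5],
  ],
  yaw=[0,0,0,0,0,0,0,0],
)

```text
clock: 18.3
position: [511.2, 99.3, 312.0]
ee_rot: [-0.501, 0.865, -0.004, -0.007]
contact_force: [0.7, -0.4, -1.6]
gripper_width: 38.1
```

>>> apply_moves(
  fingers=[1,1,1,1,1,1,1,1],
  dp=[
    [0,0,-2],
    [0,0,-4],
    [0,0,-6],
    [0,0,-7.5],
    [0,0,-8.3],
    [0,0,-8.7],
    [0,0,-8.9],
    [0,0,-8.9],
  ],
  yaw=[0,0,0,0,0,0,0,0],
)

```text
clock: 19.1
position: [511.5, 99.4, 223.5]
ee_rot: [-0.501, 0.865, -0.004, -0.007]
contact_force: [1.1, -0.5, -1.3]
gripper_width: 38.2
```

>>> apply_moves(
  fingers=[1,1,1,1,1,1],
  dp=[
    [0,0,-0.1],
    [0,0,-0.2],
    [0,0,-0.3],
    [0,0,-0.4],
    [0,0,-0.5],
    [0,0,-0.5],
  ],
  yaw=[0,0,0,0,0,0],
)

```text
clock: 19.7
position: [511.6, 99.5, 219.0]
ee_rot: [-0.501, 0.865, -0.004, -0.007]
contact_force: [-1.3, 0.5, 3.9]
gripper_width: 37.8
```

>>> apply_moves(
  fingers=[0.5,0,0,0,0,0,0,0,0,0],
  dp=[
    [0,0,0],
    [0,0,0],
    [0,0,0],
    [0,0,0],
    [0,0,2],
    [0,0,6],
    [0,0,10],
    [0,0,14],
    [0,0,15],
    [0,0,15],
  ],
  yaw=[0,0,0,0,0,0,0,0,8,16],
)

```text
clock: 20.7
position: [511.9, 99.6, 371.8]
ee_rot: [-0.619, 0.785, -0.006, -0.003]
contact_force: [-1.7, 0.2, -0.2]
gripper_width: 85.0
```

>>> apply_moves(
  fingers=[0,0,0,0,0,0,0,0,0,0],
  dp=[
    [0,3,0],
    [-1,6,0],
    [-1,9,0],
    [-1.5,12,0],
    [-2,15,0],
    [-2,18,0],
    [-2.5,21,0],
    [-3,24,0],
    [-3,26.2,0],
    [-3,26.2,0],
  ],
  yaw=[8,16,24,32,40,48,56,64,72,80],
)

```text
clock: 21.7
position: [481.6, 364.1, 371.1]
ee_rot: [0.98, -0.2, 0.007, -0.001]
contact_force: [-0.1, -0.3, -1.3]
gripper_width: 85.4
```

>>> apply_moves(
  fingers=[0,0,0,0,0,0,0],
  dp=[
    [0,0,-2],
    [0,0,-4],
    [0,0,-6.5],
    [0,0,-6.5],
    [0,0,-6.5],
    [0,0,-6.5],
    [0,0,-6.5],
  ],
  yaw=[8,16,24,32,32.6,32.6,32.6],
)

```text
clock: 22.4
position: [481.7, 364.3, 306.8]
ee_rot: [0.997, 0.082, 0.006, -0.004]
contact_force: [-0.7, -0.2, 0.1]
gripper_width: 85.3
```

Run:
```python
from h import *
w,g=near("w12")
c=grab("scene","sc3"); show([g for g in gussets(c,vmin=170) if g["ok"] and 300<g["c"][0]<750])
show([g for g in gussets(c,ztop=56,vmin=120,lo=3000) if np.hypot(g["c"][0]-475,g["c"][1]-35)<100])
```

```text
Traceback (most recent call last):
  File "h.py", line 52, in near
    show(L[:1]); g=L[0]
                   ~^^^
IndexError: list index out of range
```

```bash
sed -i 's/return cv2.inRange(h,(8,60,vmin),(20,190,255))/return cv2.inRange(h,(6,50,vmin),(26,215,255))/' h.py
python3 - <<'E'
from h import *
w=grab("wrist","w13"); h=cv2.cvtColor(w["im"],cv2.COLOR_BGR2HSV)
print(h[100:240:20,275].tolist()); show(gussets(w,vmin=60,lo=2000,hi=30000))
c=grab("scene","sc3"); show([g for g in gussets(c,vmin=170) if g["ok"] and 300<g["c"][0]<750])
show([g for g in gussets(c,ztop=56,vmin=120,lo=3000) if np.hypot(g["c"][0]-475,g["c"][1]-35)<100])
E
```

```text
[[19, 118, 238], [20, 9, 85], [17, 126, 218], [18, 123, 226], [18, 123, 226], [17, 124, 223], [17, 124, 222]]
px [374. 288.] c [402.3 243.8] yaw 9.4 size [ 79.4 126.5] A 5121 False hole [430.6 225.6] grip [356.6 213.4]
px [264. 139.] c [527.8 392.6] yaw 8.8 size [ 86.4 131.3] A 7091 True hole [556.  374.2] grip [481.8 362.7]
px [429. 297.] c [528.1 392.6] yaw 8.2 size [ 85.4 129.6] A 6421 True hole [556.1 373.9] grip [481.9 363.2]
px [325. 224.] c [451.   26.9] yaw -94.8 size [ 99. 169.] A 8686 True hole [426.5   3.9] grip [432.7  78.6]
px [245. 186.] c [ 428.7 -266.1] yaw -5.2 size [ 84.8 130. ] A 6409 True hole [ 451.6 -290.7] grip [ 376.9 -284. ]
px [198. 186.] c [ 508.7 -402.8] yaw 14.6 size [ 85.8 132. ] A 6611 True hole [ 538.6 -418.3] grip [ 466.  -437.1]
px [293. 186.] c [ 342.4 -133.5] yaw 2.6 size [ 86.9 133.7] A 6790 True hole [ 368.4 -154.8] grip [ 293.5 -158.2]
```

>>> apply_moves(
  fingers=[0,0,0,0,1,1,1,1,1,1],
  dp=[
    [0,-0.2,-4],
    [0,-0.2,-8],
    [0,-0.2,-12],
    [0,-0.2,-12.9],
    [0,-0.2,-12.9],
    [0,-0.2,-12.9],
    [0,-0.2,-12.9],
    [0,-0.2,-12.9],
    [0,-0.2,-12.9],
    [0,-0.2,-12.9],
  ],
  yaw=[-0.5,-0.5,-0.5,-0.5,-0.5,-0.5,-0.5,-0.5,-0.5,-0.5],
)

```text
clock: 23.55
position: [482.3, 363.1, 180.5]
ee_rot: [0.997, 0.079, 0.008, -0.005]
contact_force: [-0.5, 0.7, 6.7]
gripper_width: 38.3
```

>>> apply_moves(
  fingers=[1,1,1,1,1,1,1,1,1,1],
  dp=[
    [0,0,1],
    [0,0,4],
    [0,0,8],
    [0,0,12],
    [0,0,16],
    [0,-3,18],
    [0,-7,18],
    [-1,-11,18],
    [-1.5,-15,18],
    [-2,-19,18],
  ],
  yaw=[0,0,0,0,5,12,20,28,36,44],
)

```text
clock: 24.55
position: [461.3, 171.2, 361.6]
ee_rot: [0.893, 0.449, 0.006, -0.008]
contact_force: [1.0, 0.5, -0.0]
gripper_width: 38.5
```

>>> apply_moves(
  fingers=[1,1,1,1,1,1,1,1,1],
  dp=[
    [-0.5,-4,0],
    [-1,-8,0],
    [-1.5,-12,0],
    [-2,-16,0],
    [-2.4,-19,0],
    [-2.5,-20,0],
    [-2.5,-20,0],
    [-2.5,-20,0],
    [-2.5,-20,0],
  ],
  yaw=[3,6.8,6.8,6.8,6.8,6.8,6.8,6.8,6.8],
)

```text
clock: 25.45
position: [436.6, -27.9, 361.8]
ee_rot: [0.865, 0.502, 0.006, -0.009]
contact_force: [-0.2, 0.2, -0.0]
gripper_width: 38.2
```

Run:
```python
from h import *
align("w14",181)
```

```text
circles [(278.0, 132.0, 20.0), (332.0, 156.0, 19.3)]
grey [(np.int32(492), [279.5, 133.6], [24, 26]), (np.int32(2467), [214.7, 165.9], [37, 68])]
tcp [436.6 -27.9 361.8] yaw 60.3
hole (278.0, 132.0) [473.9  38.6] in tool [76.3  0.5]
hole (332.0, 156.0) [490.1  17.2] in tool [ 65.7 -24.1]
```

Run:
```python
from h import *
align("w15",181,(278,132),(279.5,133.6))
```

```text
circles [(278.0, 132.0, 20.0)]
grey [(np.int32(494), [279.6, 133.6], [24, 26]), (np.int32(2467), [214.7, 165.9], [37, 68])]
tcp [436.6 -27.8 361.7] yaw 60.3
hole (278, 132) [473.9  38.7] in tool [76.2  0.6]
rod (279.5, 133.6) [473.5  35.9]
```

View pics/last.png

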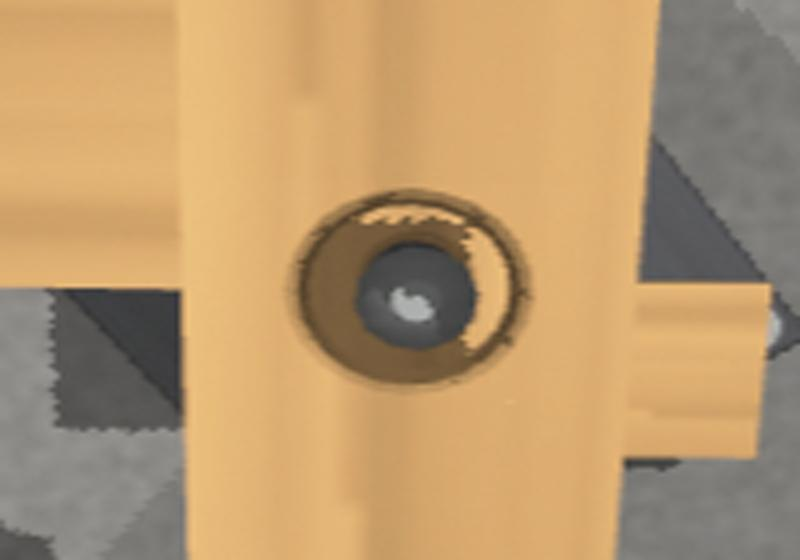

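Rim centre is at (279.6,132.5) and rod at (280,134), so I correct by about (-1,-2) mm and lower.

>>> apply_moves(
  fingers=[1,1,1,1,1,1,1,1],
  dp=[
    [-0.1,-0.2,0],
    [-0.1,-0.2,-1],
    [-0.1,-0.2,-2],
    [-0.1,-0.2,-3],
    [-0.1,-0.2,-4],
    [-0.1,-0.2,-5],
    [-0.1,-0.2,-5],
    [-0.1,-0.2,-5],
  ],
  yaw=[0,0,0,0,0,0,0,0],
)

```text
clock: 26.35
position: [435.7, -29.9, 311.4]
ee_rot: [0.865, 0.502, 0.006, -0.009]
contact_force: [0.5, 0.2, -0.1]
gripper_width: 38.0
```

>>> apply_moves(
  fingers=[1,1,1,1,1,1,1,1],
  dp=[
    [0,0,-2],
    [0,0,-4],
    [0,0,-5.5],
    [0,0,-6.4],
    [0,0,-6.8],
    [0,0,-7.1],
    [0,0,-7.2],
    [0,0,-7.2],
  ],
  yaw=[0,0,0,0,0,0,0,0],
)

```text
clock: 27.15
position: [435.9, -29.8, 239.8]
ee_rot: [0.865, 0.502, 0.006, -0.009]
contact_force: [-0.0, 0.2, -0.8]
gripper_width: 38.7
```

>>> apply_moves(
  fingers=[1,1,1,1,1],
  dp=[
    [0,0,-0.1],
    [0,0,-0.2],
    [0,0,-0.3],
    [0,0,-0.3],
    [0,0,-0.3],
  ],
  yaw=[0,0,0,0,0],
)

```text
clock: 27.65
position: [435.9, -29.8, 236.8]
ee_rot: [0.865, 0.502, 0.006, -0.009]
contact_force: [-0.3, -0.9, -0.2]
gripper_width: 38.3
```

>>> apply_moves(
  fingers=[1,1,0.5,0,0,0,0,0,0,0],
  dp=[
    [0,0,-0.1],
    [0,0,-0.1],
    [0,0,-0.1],
    [0,0,-0.1],
    [0,0,-0.1],
    [0,0,-0.1],
    [0,0,3],
    [0,0,7],
    [0,0,11],
    [0,0,14],
  ],
  yaw=[0,0,0,0,0,0,0,0,0,0],
)

```text
clock: 28.65
position: [435.9, -29.8, 379.3]
ee_rot: [0.865, 0.502, 0.007, -0.008]
contact_force: [0.5, -0.1, -0.3]
gripper_width: 85.3
```

>>> apply_moves(
  fingers=[0,0,0,0,0,0,0,0,0,0],
  dp=[
    [-1,-4,0],
    [-2,-8,0],
    [-3,-12,0],
    [-4,-16,0],
    [-5,-20,0],
    [-5.9,-24,0],
    [-5.9,-25.4,-4],
    [-5.9,-25.4,-7],
    [-5.9,-25.4,-7],
    [-5.9,-25.4,-7],
  ],
  yaw=[-8,-16,-24,-32,-40,-48,-56,-64,-64,-64],
)

```text
clock: 29.65
position: [377.2, -283.9, 309.6]
ee_rot: [0.999, -0.03, 0.01, -0.003]
contact_force: [-0.8, 0.1, 1.2]
gripper_width: 85.4
```

Run:
```python
from h import *
w,g=near("w16")
c=grab("scene","sc4"); show([g for g in gussets(c,vmin=170) if g["ok"] and 300<g["c"][0]<750])
```

```text
px [262. 142.] c [ 428.1 -263.7] yaw -5.2 size [ 86.4 131.6] A 7089 True hole [ 451.  -288.4] grip [ 376.3 -281.5]
tcp [ 377.2 -283.9  309.6] yaw -3.5 j6 1.82 -> dp cm [-0.1   0.24] dyaw -1.8
px [327. 214.] c [390.9   5.3] yaw 59.1 size [ 88.8 137.4] A 5936 True hole [423.   15.2] grip [384.6 -49.2]
px [244. 186.] c [ 429.9 -266. ] yaw -3.9 size [ 81.8 125.2] A 5404 True hole [ 453.3 -290.2] grip [ 378.5 -285.1]
px [198. 186.] c [ 508.8 -403.2] yaw 14.6 size [ 85. 132.] A 6377 True hole [ 538.7 -418.7] grip [ 466.1 -437.5]
```

>>> apply_moves(
  fingers=[0,0,0,0,1,1,1,1,1,1],
  dp=[
    [-0.1,0.2,-4],
    [-0.1,0.2,-8],
    [-0.1,0.2,-12],
    [-0.1,0.2,-13.1],
    [-0.1,0.2,-13.1],
    [-0.1,0.2,-13.1],
    [-0.1,0.2,-13.1],
    [-0.1,0.2,-13.1],
    [-0.1,0.2,-13.1],
    [-0.1,0.2,-13.1],
  ],
  yaw=[-1.8,-1.8,-1.8,-1.8,-1.8,-1.8,-1.8,-1.8,-1.8,-1.8],
)

```text
clock: 30.75
position: [377.7, -282.1, 182.4]
ee_rot: [0.999, -0.046, 0.015, -0.001]
contact_force: [0.1, 0.6, 5.7]
gripper_width: 38.3
```

>>> apply_moves(
  fingers=[1,1,1,1,1,1,1,1,1,1],
  dp=[
    [0,0,1],
    [0,0,4],
    [0,0,8],
    [0,0,12],
    [0,0,16],
    [1,3,18],
    [2,7,18],
    [3,11,18],
    [4,15,18],
    [5,19,18],
  ],
  yaw=[0,0,-8,-16,-24,-32,-40,-48,-56,-64],
)

```text
clock: 31.75
position: [425.3, -99.9, 364.1]
ee_rot: [0.838, -0.545, 0.014, 0.005]
contact_force: [1.9, 0.6, -1.6]
gripper_width: 37.6
```

>>> apply_moves(
  fingers=[1,1,1,1,1,1,1,1,1,1],
  dp=[
    [1.5,4,0],
    [3,8,0],
    [4.5,12,0],
    [6,15,0],
    [7.5,18,0],
    [8.6,20,0],
    [8.6,20,0],
    [8.6,20,0],
    [8.6,20,0],
    [8.6,20,0],
  ],
  yaw=[-8,-16,-24,-32,-40,-48,-54,-54,-54,-54],
)

```text
clock: 32.75
position: [510.8, 99.5, 364.7]
ee_rot: [-0.5, 0.866, -0.01, -0.011]
contact_force: [-0.1, -0.3, -1.2]
gripper_width: 37.9
```

Run:
```python
from h import *
align("w17",181.8)
```

```text
circles [(276.5, 138.0, 20.5)]
grey [(np.int32(458), [277.3, 133.1], [24, 25]), (np.int32(2226), [214.8, 169.2], [38, 61])]
tcp [510.8  99.5 364.7] yaw -120.0
hole (276.5, 138.0) [474.2  36. ] in tool [73.3  0. ]
```

>>> apply_moves(
  fingers=[1,1,1,1,1,1,1,1],
  dp=[
    [-0.05,-0.05,0],
    [-0.05,-0.05,-1],
    [-0.05,-0.05,-2],
    [-0.05,-0.05,-3],
    [-0.05,-0.05,-4],
    [-0.05,-0.05,-5],
    [-0.05,-0.05,-5],
    [-0.05,-0.05,-5],
  ],
  yaw=[0,0,0,0,0,0,0,0],
)

```text
clock: 33.6
position: [510.6, 99.1, 314.3]
ee_rot: [-0.5, 0.866, -0.01, -0.011]
contact_force: [0.8, 0.1, -1.4]
gripper_width: 38.2
```

>>> apply_moves(
  fingers=[1,1,1,1,1,1,1,1],
  dp=[
    [0,0,-1.5],
    [0,0,-3],
    [0,0,-4],
    [0,0,-4.7],
    [0,0,-5.1],
    [0,0,-5.4],
    [0,0,-5.5],
    [0,0,-5.5],
  ],
  yaw=[0,0,0,0,0,0,0,0],
)

```text
clock: 34.4
position: [510.7, 99.1, 259.5]
ee_rot: [-0.5, 0.866, -0.01, -0.011]
contact_force: [0.3, -0.4, -1.0]
gripper_width: 37.8
```

>>> apply_moves(
  fingers=[1,1,1,1,1],
  dp=[
    [0,0,-0.1],
    [0,0,-0.2],
    [0,0,-0.3],
    [0,0,-0.3],
    [0,0,-0.3],
  ],
  yaw=[0,0,0,0,0],
)

```text
clock: 34.9
position: [510.7, 99.2, 256.6]
ee_rot: [-0.5, 0.866, -0.01, -0.011]
contact_force: [0.7, -0.0, -0.6]
gripper_width: 38.1
```

>>> apply_moves(
  fingers=[1,1,0.5,0,0,0,0,0,0,0],
  dp=[
    [0,0,-0.1],
    [0,0,-0.1],
    [0,0,-0.1],
    [0,0,-0.1],
    [0,0,-0.1],
    [0,0,-0.1],
    [0,0,3],
    [0,0,7],
    [0,0,11],
    [0,0,13],
  ],
  yaw=[0,0,0,0,0,0,0,0,0,0],
)

```text
clock: 35.9
position: [511.2, 99.3, 390.4]
ee_rot: [-0.5, 0.866, -0.011, -0.008]
contact_force: [-0.1, 0.5, 0.1]
gripper_width: 85.8
```

>>> apply_moves(
  fingers=[0,0,0,0,0,0,0,0,0,0],
  dp=[
    [0,-3,0],
    [-0.5,-7,0],
    [-1,-11,0],
    [-1.5,-15,0],
    [-2,-19,0],
    [-2,-23,0],
    [-2.5,-27,0],
    [-3,-31,0],
    [-3,-35,0],
    [-3.5,-39,0],
  ],
  yaw=[8,16,24,32,40,48,56,64,72,80],
)

```text
clock: 36.9
position: [476.5, -289.0, 390.4]
ee_rot: [0.938, -0.346, 0.013, -0.001]
contact_force: [0.7, 0.0, -0.5]
gripper_width: 85.7
```

>>> apply_moves(
  fingers=[0,0,0,0,0,0,0,0,0,0],
  dp=[
    [0,-4,0],
    [-0.5,-8,0],
    [-1,-12,0],
    [-1,-14.8,0],
    [-1,-14.8,-3],
    [-1,-14.8,-6],
    [-1,-14.8,-8.2],
    [-1,-14.8,-8.2],
    [-1,-14.8,-8.2],
    [-1,-14.8,-8.2],
  ],
  yaw=[8,16,24,32,40,48,55,55,55,55],
)

```text
clock: 37.9
position: [467.1, -437.3, 310.2]
ee_rot: [0.992, 0.126, 0.013, -0.006]
contact_force: [0.1, 0.3, 0.5]
gripper_width: 85.3
```

Run:
```python
from h import *
w,g=near("w18")
c=grab("scene","sc5"); show([g for g in gussets(c,vmin=170) if g["ok"] and 300<g["c"][0]<750])
```

```text
px [260. 145.] c [ 508.3 -400.6] yaw 14.1 size [ 86.4 131.6] A 7096 True hole [ 538.  -416.4] grip [ 465.3 -434.6]
tcp [ 467.1 -437.3  310.2] yaw 14.5 j6 2.34 -> dp cm [-0.18  0.27] dyaw -0.4
px [196. 189.] c [ 518.1 -399.5] yaw 13.7 size [ 85.  113.1] A 5124 True hole [ 547.7 -415.4] grip [ 474.8 -433.2]
px [293. 186.] c [ 342.7 -133.9] yaw 2.6 size [ 86.  133.2] A 6603 True hole [ 368.7 -155.2] grip [ 293.7 -158.6]
```

>>> apply_moves(
  fingers=[0,0,0,0,1,1,1,1,1,1],
  dp=[
    [-0.2,0.25,-4],
    [-0.2,0.25,-8],
    [-0.2,0.25,-12],
    [-0.2,0.25,-13.1],
    [-0.2,0.25,-13.1],
    [-0.2,0.25,-13.1],
    [-0.2,0.25,-13.1],
    [-0.2,0.25,-13.1],
    [-0.2,0.25,-13.1],
    [-0.2,0.25,-13.1],
  ],
  yaw=[-0.4,-0.4,-0.4,-0.4,-0.4,-0.4,-0.4,-0.4,-0.4,-0.4],
)

```text
clock: 39.0
position: [465.9, -435.2, 182.2]
ee_rot: [0.992, 0.123, 0.015, -0.004]
contact_force: [0.5, 0.1, 5.7]
gripper_width: 38.0
```

>>> apply_moves(
  fingers=[1,1,1,1,1,1,1,1,1,1],
  dp=[
    [0,0,1],
    [0,0,4],
    [0,0,8],
    [0,0,12],
    [0,0,16],
    [0,4,18],
    [-0.5,8,18],
    [-1,12,18],
    [-1.5,16,18],
    [-2,20,18],
  ],
  yaw=[0,0,0,0,5,10,18,26,34,40],
)

```text
clock: 40.0
position: [445.0, -233.7, 363.1]
ee_rot: [0.889, 0.457, 0.013, -0.009]
contact_force: [1.4, 0.8, -0.8]
gripper_width: 37.9
```

>>> apply_moves(
  fingers=[1,1,1,1,1,1,1,1,1],
  dp=[
    [-0.2,4,0],
    [-0.4,8,0],
    [-0.6,12,0],
    [-0.8,16,0],
    [-0.9,19,0],
    [-0.9,20.5,0],
    [-0.9,20.5,0],
    [-0.9,20.5,0],
    [-0.9,20.5,0],
  ],
  yaw=[5.6,5.6,5.6,5.6,5.6,5.6,5.6,5.6,5.6],
)

```text
clock: 40.9
position: [435.8, -29.4, 363.4]
ee_rot: [0.866, 0.5, 0.013, -0.009]
contact_force: [1.0, -0.4, -0.0]
gripper_width: 38.0
```

Run:
```python
from h import *
align("w19",181)
```

```text
circles [(276.5, 136.5, 19.5), (330.5, 123.0, 10.1)]
grey [(np.int32(2431), [339.8, 96.3], [35, 74]), (np.int32(469), [276.9, 135.2], [25, 26]), (np.int32(2218), [214.4, 168.8], [37, 62]), (np.int32(671), [338.1, 190.5], [39, 34])]
tcp [435.8 -29.4 363.4] yaw 59.9
hole (276.5, 136.5) [473.7  36.7] in tool [76.2  0.3]
rod (330.5, 123.0) [506.9  25.1]
```

>>> apply_moves(
  fingers=[1,1,1,1,1,1,1,1],
  dp=[
    [0,-0.1,0],
    [0,-0.1,-1],
    [0,-0.1,-2],
    [0,-0.1,-3],
    [0,-0.1,-4],
    [0,-0.1,-5],
    [0,-0.1,-5],
    [0,-0.1,-5],
  ],
  yaw=[0,0,0,0,0,0,0,0],
)

```text
clock: 41.75
position: [436.0, -30.4, 313.0]
ee_rot: [0.866, 0.499, 0.012, -0.009]
contact_force: [-0.3, 0.3, -1.3]
gripper_width: 38.2
```

>>> apply_moves(
  fingers=[1,1,1,1,1,1,1],
  dp=[
    [0,0,-1],
    [0,0,-2],
    [0,0,-2.8],
    [0,0,-3.2],
    [0,0,-3.5],
    [0,0,-3.6],
    [0,0,-3.6],
  ],
  yaw=[0,0,0,0,0,0,0],
)

```text
clock: 42.45
position: [436.1, -30.4, 277.0]
ee_rot: [0.866, 0.5, 0.012, -0.009]
contact_force: [0.3, 0.5, -0.3]
gripper_width: 38.0
```

>>> apply_moves(
  fingers=[1,1,1,1,1],
  dp=[
    [0,0,-0.1],
    [0,0,-0.2],
    [0,0,-0.3],
    [0,0,-0.3],
    [0,0,-0.3],
  ],
  yaw=[0,0,0,0,0],
)

```text
clock: 42.95
position: [436.1, -30.4, 274.2]
ee_rot: [0.866, 0.5, 0.012, -0.009]
contact_force: [-1.1, -0.5, 0.0]
gripper_width: 38.0
```

>>> apply_moves(
  fingers=[1,1,0.5,0,0,0,0,0,0,0],
  dp=[
    [0,0,-0.1],
    [0,0,-0.1],
    [0,0,-0.1],
    [0,0,-0.1],
    [0,0,-0.1],
    [0,0,-0.1],
    [0,0,3],
    [0,0,7],
    [0,0,11],
    [0,0,13],
  ],
  yaw=[0,0,0,0,0,0,0,0,0,0],
)

```text
clock: 43.95
position: [436.6, -30.4, 407.8]
ee_rot: [0.866, 0.5, 0.015, -0.008]
contact_force: [1.1, 0.2, -0.4]
gripper_width: 85.0
```

>>> apply_moves(
  fingers=[0,0,0,0,0,0,0,0,0,0],
  dp=[
    [4,0,0],
    [8,-0.5,0],
    [12,-1,0],
    [16,-1,0],
    [20,-1.5,0],
    [22.4,-1.8,0],
    [22.4,-1.8,0],
    [22.4,-1.8,0],
    [22.4,-1.8,0],
    [22.4,-1.8,0],
  ],
  yaw=[-8,-16,-24,-32,-40,-48,-56,-60,-60,-60],
)

```text
clock: 44.95
position: [660.5, -48.3, 407.5]
ee_rot: [1.0, 0.001, 0.017, 0.001]
contact_force: [0.2, 0.1, -0.8]
gripper_width: 85.5
```

Run:
```python
from h import *
w=grab("wrist","w20"); s=w["s"]; print(s["position"],toolyaw(s),proj(w,[[660.7,-48.5,128]]))
c=grab("scene","sc6"); d=grab("side","s6")
show([g for g in gussets(c,ztop=110,vmin=150,lo=2000,hi=20000) if np.hypot(g["c"][0]-475,g["c"][1]-35)<150])
a=cv2.resize(c["im"][160:270,260:400],(400,314),interpolation=2); b=cv2.resize(d["im"][110:220,190:330],(400,314),interpolation=2); e=cv2.resize(w["im"],(400,300))
f=cv2.resize(w["im"][150:270,195:355],(400,300),interpolation=2)
cv2.imwrite("pics/chk.png",np.vstack([np.hstack([a,b])[:300],np.hstack([e,f])]))
```

```text
[660.54246907 -48.33935413 407.47625901] 0.07911226203472037 [[275.68817623 219.05894528]]
```

View pics/chk.png

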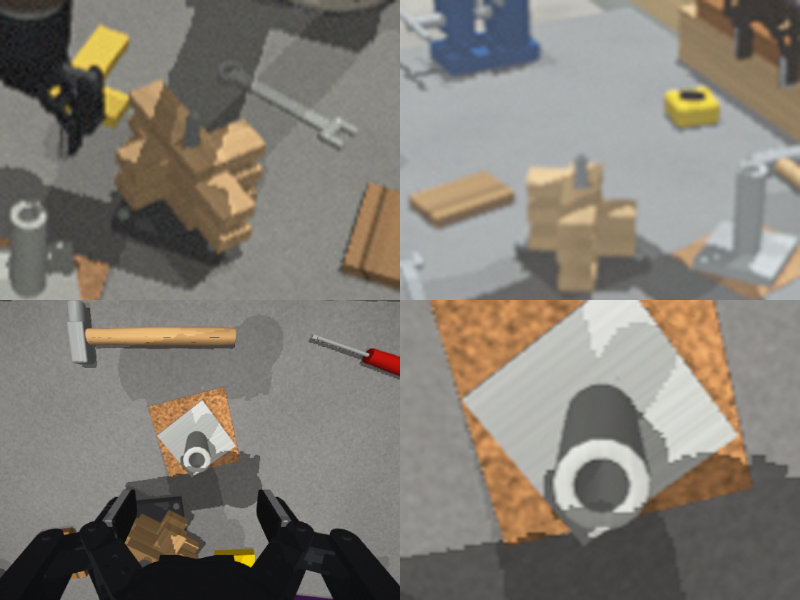

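The pile is flat and alternating, with the rod protruding. The platen stands on the pad with its sleeve top at about (275,222), roughly (658,-48). Regripping the platen.

>>> apply_moves(
  fingers=[0,0,0,0,1,1,1,1,1,1],
  dp=[
    [-0.6,0,-4],
    [-0.6,0,-8],
    [-0.6,0,-12],
    [-0.6,0,-13.6],
    [-0.6,0,-13.6],
    [-0.6,0,-13.6],
    [-0.6,0,-13.6],
    [-0.6,0,-13.6],
    [-0.6,0,-13.6],
    [-0.6,0,-13.6],
  ],
  yaw=[0,0,0,0,0,0,0,0,0,0],
)

```text
clock: 46.1
position: [655.1, -48.6, 274.3]
ee_rot: [1.0, 0.001, 0.019, 0.001]
contact_force: [-0.2, -1.2, 5.8]
gripper_width: 34.0
```

>>> apply_moves(
  fingers=[1,1,1,1,1,1,1,1,1],
  dp=[
    [0,0,0],
    [0,0,0.5],
    [0,0,2],
    [0,0,5],
    [0,0,8],
    [0,0,11],
    [0,0,14],
    [0,0,17],
    [0,0,17],
  ],
  yaw=[0,0,0,0,0,0,0,0,0],
)

```text
clock: 47.0
position: [655.4, -48.5, 448.1]
ee_rot: [1.0, 0.001, 0.023, 0.001]
contact_force: [1.9, 0.5, -4.8]
gripper_width: 34.0
```

>>> apply_moves(
  fingers=[1,1,1,1,1,1,1,1,1,1],
  dp=[
    [-3,1.3,0],
    [-6,2.7,0],
    [-9,4,0],
    [-12,5.4,0],
    [-15,6.7,0],
    [-17.5,7.9,0],
    [-18.7,8.4,0],
    [-18.7,8.4,0],
    [-18.7,8.4,0],
    [-18.7,8.4,0],
  ],
  yaw=[0,0,0,0,0,0,0,0,0,0],
)

```text
clock: 48.0
position: [469.2, 35.5, 447.3]
ee_rot: [1.0, 0.0, 0.023, 0.001]
contact_force: [-0.4, -0.6, -6.3]
gripper_width: 33.7
```

Run:
```python
from h import *
w=grab("wrist","w21"); s=w["s"]; print(s["position"],s["ee_rot"].round(4),toolyaw(s))
c=grab("scene","sc7"); d=grab("side","s7")
print(proj(c,[[473.7,35.6,150]]),proj(d,[[473.7,35.6,150]]))
a=cv2.resize(c["im"][130:270,260:400],(400,400),interpolation=2); b=cv2.resize(d["im"][90:230,180:320],(400,400),interpolation=2)
cv2.imwrite("pics/chk2.png",np.hstack([a,b]))
```

```text
[469.15086419  35.47477297 447.34471897] [9.997e-01 5.000e-04 2.280e-02 8.000e-04] 0.05753332102842516
[[328.06881098 199.49338933]] [[252.11902471 163.39013275]]
```

View pics/chk2.png

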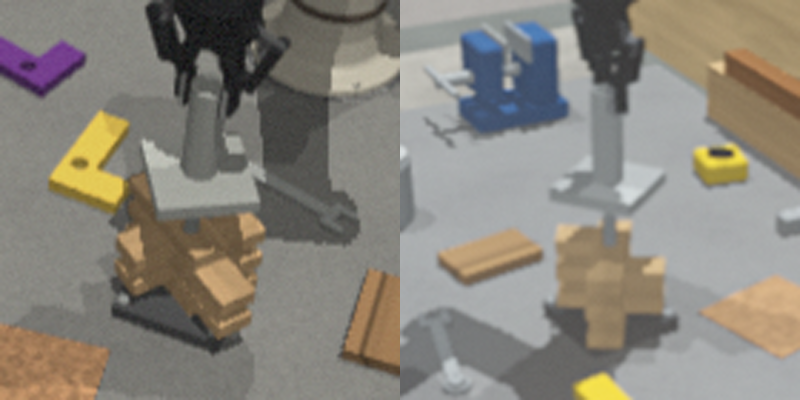

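The platen is level above the rod, and the side and scene views agree to about 2 mm. I lower it gently, watching the force.

>>> apply_moves(
  fingers=[1,1,1,1,1,1,1],
  dp=[
    [0.05,-0.1,0],
    [0.05,-0.1,-1],
    [0.05,-0.1,-2],
    [0.05,-0.1,-2.6],
    [0.05,-0.1,-3],
    [0.05,-0.1,-3.3],
    [0.05,-0.1,-3.3],
  ],
  yaw=[0,0,0,0,0,0,0],
)

```text
clock: 48.85
position: [469.5, 34.4, 414.2]
ee_rot: [1.0, 0.0, 0.022, 0.001]
contact_force: [-0.7, -0.7, -5.7]
gripper_width: 33.9
```

>>> apply_moves(
  fingers=[1,1,1,1,1,1,1],
  dp=[
    [0,0,-0.5],
    [0,0,-1],
    [0,0,-1.5],
    [0,0,-2],
    [0,0,-2.5],
    [0,0,-2.8],
    [0,0,-2.8],
  ],
  yaw=[0,0,0,0,0,0,0],
)

```text
clock: 49.55
position: [469.4, 34.4, 385.6]
ee_rot: [1.0, 0.0, 0.022, 0.001]
contact_force: [-0.2, 0.5, -6.5]
gripper_width: 34.2
```

>>> apply_moves(
  fingers=[1,1,1,1,1,1],
  dp=[
    [0,0,-0.1],
    [0,0,-0.2],
    [0,0,-0.3],
    [0,0,-0.4],
    [0,0,-0.4],
    [0,0,-0.4],
  ],
  yaw=[0,0,0,0,0,0],
)

```text
clock: 50.15
position: [469.4, 34.4, 381.7]
ee_rot: [1.0, 0.0, 0.022, 0.001]
contact_force: [0.3, -1.2, -5.4]
gripper_width: 34.3
```

>>> apply_moves(
  fingers=[1,1,1,1,1],
  dp=[
    [0,0,-0.05],
    [0,0,-0.1],
    [0,0,-0.15],
    [0,0,-0.15],
    [0,0,-0.15],
  ],
  yaw=[0,0,0,0,0],
)

```text
clock: 50.65
position: [469.7, 34.3, 381.3]
ee_rot: [1.0, 0.001, 0.023, 0.001]
contact_force: [-1.0, -0.6, 4.4]
gripper_width: 33.9
```

The force reversed from -5.4 to +4.4 N, so the platen rests on the pile. Releasing it and withdrawing.

>>> apply_moves(
  fingers=[0.6,0.3,0,0,0,0,0,0,0,0],
  dp=[
    [0,0,0],
    [0,0,0],
    [0,0,0],
    [0,0,0],
    [0,0,0],
    [0,0,1],
    [0,0,4],
    [0,0,8],
    [0,0,12],
    [0,0,12],
  ],
  yaw=[0,0,0,0,0,0,0,0,0,0],
)

```text
clock: 51.65
position: [470.3, 34.2, 508.4]
ee_rot: [1.0, 0.001, 0.03, -0.0]
contact_force: [-1.0, -0.1, 0.6]
gripper_width: 85.1
```

Run:
```python
from h import *
c=grab("scene","sc8"); d=grab("side","s8"); s=c["s"]; print(s["position"],s["gripper_width"],s["contact_force"].round(1))
print(proj(c,[[473.7,35.6,235],[473.7,35.6,110]]),proj(d,[[473.7,35.6,235],[473.7,35.6,110]]))
a=cv2.resize(c["im"][130:270,230:370],(400,400),interpolation=2); b=cv2.resize(d["im"][90:230,180:320],(400,400),interpolation=2)
cv2.imwrite("pics/chk3.png",np.hstack([a,b]))
```

```text
[470.33344684  34.23137842 508.44265947] 85.07057396116356 [-1.  -0.1  0.6]
[[330.72011683 177.8551206 ]
 [326.90165531 209.04438395]] [[251.90636126 139.6502849 ]
 [252.21945968 174.09042707]]
```

View pics/chk3.png

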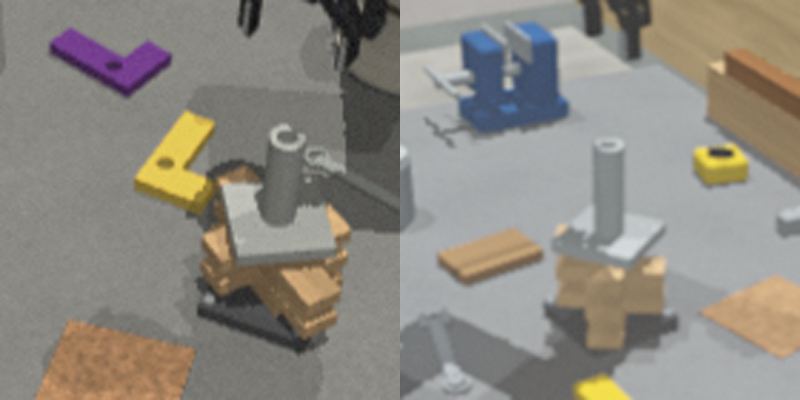

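The platen sits level on the pile. Its sleeve top is at scene (329.8,178) against (330.7,177.9) predicted, and at side (252.8,140.7) against (251.9,139.7). The gripper is clear, so I hand in.

```bash
python3 -c "
from bench import *
print(job_done())"
```

```text
the job is handed in; nothing more can be done
None
```

The job is handed in: the platen went to the cork pad, all five pale gussets went onto the rod, and the platen went back on top of the pile. `job_done()` gives no verdict, so whether it passed is not confirmed.

- **Pile:** the gussets alternate at about +60° and -120°. Each was lowered in the grip until it reached the one below, so none dropped down the rod.
- **Platen:** on the last lowering the vertical force went from -5.4 N to +4.4 N, which means it rested on the pile before I let go. The sleeve top then appeared within about 1 pixel (2–3 mm) of its predicted place in both the scene and side cameras, and the platen looked level.
- **At hand-in:** the gripper was open and about 12 cm above its release height, with only sensor noise on the force reading. The clock read about 52 s of the 210 s allowed.
- **Checks that failed or disagreed:**
  - The first hole finder picked an over-exposed patch, and the near-view gusset finder missed once. I fixed both before moving.
  - The camera estimates of the rod's position differed by 1–2 mm in the wrist view, and by more in rough two-view readings.
  - The tool tilted slowly to about 0.06 rad by the end. I corrected for this when aiming the platen.
- **Not checked:** I did not look at the bottle and tin again after the final placement, but no move went near them.

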